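Rack a roof sample and hold a hardness probe square on its mark

ROBOT

A 7-joint arm with a two-finger parallel gripper is mounted at the origin on a cart in front of the work surface, level with it; the furniture and walls round the work are solid. World frame = base frame: x ahead of the robot, y to its left, z up, the work surface at z = 0. Lengths are in m, angles in rad, forces in N, time in s.
With the tool pointing down it reaches from about 0.4 to 0.9 m from the base axis. Payload 5.6 kg.
Tool frame: the origin (TCP) lies midway between the tips of the shut fingers; the grasp point (between the pads) lies 19 mm behind it; z points along the fingers, y is the direction in which the jaws open and shut (so a half turn about z gives the same grasp; the last joint's range is limited). The gripper opens to 92 mm and grips with 3 to 60 N. Pads are 20 mm wide; open, the fingers measure 128 mm over their backs; the gripper's body (75 mm by 189 mm) begins 69 mm behind the grasp point.
Start: joints at [1.296, 0.468, -0.012, 1.603, 0.006, 1.071, -0.056], TCP at [0.149, -0.633, 0.215] pointing down, gripper open.
Joint ranges: [-2.53, 2.53], [-0.31, 2.02], [-1.57, 1.55], [0.28, 2.44], [-1.29, 4.43], [0.15, 1.84], [-2.92, 2.92]. Speed limits (rad/s): [2.57, 2.57, 3.14, 3.14, 3.14, 3.14, 3.14].

INTERFACE

Orientations are given as a rotation vector (axis times angle).
In Python, from rig import * gives the robot as it stands.
- The arm moves only by the tool carry_out, never from a script. Its argument "steps" is text: rows parted by semicolons, each of 7 numbers parted by spaces: the turn, a rotation vector about the tool's x, y, z in rad, then the shift along the tool's x, y, z in cm, then the opening, from 0 (shut) to 1 (fully open). In form: wx wy wz tx ty tz grip; .... A call has 1 to 5 rows; each row shifts and turns the pose as measured when the row begins, along the tool's axes as they then stand; what a row does not reach is not made up. A row lasts 1/8 s, in which the tool goes at most 62.5 mm and 10.7 degrees, less where a joint would pass 70% of its speed; a pose out of reach is approached as far as the arm can. A call with a gripper value outside its range is refused whole. The fingers move at their own pace and stop on an object; "squeeze" is the grip in N (left out, the last holds). Time passes only in rows, so rows that do not move let the fingers close. It gives the time, the measured TCP pose, the force and the opening at its end, in the units of the state.
- get_state(): the state, without advancing time (a new reading comes with each control period).
- grab_frame(name): name is "scene" or "top" or "wrist"; returns a dict with "pixels" (480x640x3 uint8, blue, green, red), "K" (3x3 intrinsics, pixels), "eye" and "orientation" of the camera in the world; the wrist camera has in their place "hand_eye" (4x4, takes a point from camera to tool coordinates, whose origin is the TCP and whose axes are the flange's). Camera axes: x right, y up, looking along -z (the intrinsics and any distortion apply to the point x, -y, -z); pixel columns grow to the right and rows downward; lengths in m; the calibration is good to about 2 mm. A picture is of the moment at which its call begins: read the wrist's pose just before it. There is no depth.
- job_done(): hands the job in, once; it reports no verdict.
The state is a dict: "clock": time; "joint_positions": joint angles; "joint_vel": joint speeds; "joint_efforts": joint torques, N m; "tool_pos": TCP position; "tcp_rot": TCP orientation; "wrist_force": force on the tool from outside, world axes, zero at the start; "wrist_torque": the same for the moment, N m; "gripper_width": opening from 0.0 (shut) to 1.0 (fully open).
Only numpy, scipy, OpenCV 4.12 (cv2) and the standard library are available. Lean on these libraries where they do the work, as an engineer would, in place of code of your own. Each camera call takes 0.05 s, during which the arm holds its last target.

TASK

Set the loose yellow roof sample in the empty bay of the wooden rack (the bay with the blue card), upright, centred and lined up with its two neighbours, high end to the same side as theirs, and let go of it. Then take the probe out of its stand and press its spring tip gently on the middle of the red ring on that sample, with the probe square to the sloping face and its plunger about half-way in, never driven fully home; the program finishes while you are still holding it there, steady. Leave the two neighbour samples, the bronze paint jar and the blue paint bottle where they are.

Things in the scene. Friction and masses are not known exactly. Their poses are not given: they have to be found in the camera images.
- sample_mid (a point): the loose yellow roof sample (0.08 to 0.17 kg), flat on the bench: a block 54 mm long (its x), 44 wide (its y), sides and ends vertical; its top slopes at 15 degrees along x, from 30 mm high at the low end (-x) to 44.5 mm at the high end (+x). Point on its vertical centre line, 18.6 mm above its underside; z up
- sample_high_end (a point): point in the middle of that sample's high end face (27 mm along its +x from the centre), 18.6 mm above its underside
- sample: the same loose yellow sample; its origin is the centre of its underside
- spot: the target printed on that sample: a red ring 18 mm across on white, with a red dot in the middle. Origin at the dot, in the middle of the sloping face, 37.2 mm above the sample's underside; its z axis is the outward normal of the slope (leaning 15 degrees from the sample's z towards the low end)
- bay_card: fixed blue card, 70 (x) by 50 (y) by 2 mm thick, on the floor of the empty bay, where the sample is to stand; origin at the centre of its underside, 12 mm above the bench. Its +x is the side to which the neighbours' high ends point; the rack's bays lie side by side along its y
- rack: the fixed wooden rack: a board 92 (x) by 178 (y) by 12 mm thick with three bays side by side along y, 58 mm apart; the bays are 54 mm wide between fins 4 mm thick and 80 mm long that stand 10 mm above the board; the bays are open at both x ends. Origin at the centre of its underside, on the bench
- sample_terracotta_mid (a point): neighbour sample in terracotta, loose, same size and shape as the yellow one, standing in one of the bays; point 18.6 mm above its underside
- sample_grey_mid (a point): neighbour sample in grey, loose, same size and shape, standing in another bay; point 18.6 mm above its underside
- probe_grip (a point): the probe (0.09 kg): round black barrel 24 mm in diameter, 70 long, a 6 mm metal cap on top; below it a steel nose 12 in diameter, 28 long, then the spring plunger. Point on its axis, 36 mm above the barrel's lower end, 40 below the cap's top, 78 from the free tip; z runs from tip to cap. It stands upright, barrel on the stand's top, nose loose in the hole: lifts straight out (42 mm to clear)
- probe_tip (a point): the round end (3 mm radius) of the probe's plunger
- probe: the same probe; origin on its axis at the lower end of the barrel
- plunger (a joint): how far the plunger is pushed into the nose, in m: 0 free, 0.010 fully home. The spring resists with about 0.5 N at 0, 3 N half-way (0.005) and 5.5 N fully home. The free plunger sticks out 14 mm; its upper 5 mm is yellow and is just hidden when it is half-way in
- stand: the fixed stand of the probe: a metal block 46 x 46 mm, its top 50 mm above the bench, with an upright hole of 17 mm diameter down its middle, on a grey foot 72 x 72 mm and 6 mm thick; origin at the centre of its underside, on the bench
- jar_bronze: loose bronze paint jar, 48 mm in diameter, 66 mm high, a bystander behind the rack; origin at the centre of its underside
- paint_slate: loose blue paint squeeze bottle with a black nozzle, 38 mm in diameter, 109 mm high, a bystander behind the rack; origin at the centre of its underside
Mind the look-alikes: they are no part of the job. What is shaped like the sample but green is not meant.

How it is judged:
By the outcome, as a careful person would: the job done as asked, in the order asked, and still so for the second after the job is handed in, while the arm keeps its last pose, push and grip.
It also fails if it takes over 48 s, if anything falls off the work surface, if the arm or the gripper's body presses on something with over 40 N, if the wrist force passes 120 N, or if a joint passes its speed limit or range.

## Working session

There is one attempt and no reset: what is moved stays moved. The work goes in short steps, Python scripts to look and compute and a tool call to move; the robot and the scene stay as the last step left them, time stands still between calls to the robot, and variables do not carry over. Pictures are saved under pics/ and viewed, and the job is handed in when it is done.

Besides the shell and the picture viewer there is one more tool, called after "Call:" as name(argument=value, ...) on one line, values as JSON. carry_out: Moves the arm, as the interface text tells. Its arguments: {"type":"object","properties":{"steps":{"type":"string"},"squeeze":{"type":"number"}},"required":["steps"]}

```bash
mkdir -p pics; ls
python3 - <<'E'
from rig import *
import cv2
s=get_state()
for k,v in s.items(): print(k,v)
for n in ["scene","top","wrist"]:
    f=grab_frame(n); cv2.imwrite(f"pics/{n}0.png",f["pixels"])
    print(n,{k:v for k,v in f.items() if k!="pixels"})
E
```

```text
pics
clock 0.0
joint_positions [ 1.29601528  0.46839167 -0.01160101  1.60364201  0.00605106  1.071359
 -0.05628987]
joint_vel [-7.01067519e-04  5.45348889e-04  6.11862884e-06  1.52762407e-04
 -4.91433386e-04  1.64500673e-03  2.37785881e-04]
joint_efforts [-6.14440214e-04 -5.20582902e+01 -1.26717228e-02 -2.43753701e+01
 -5.66592347e-02  1.70885510e-02  1.45742565e-04]
tool_pos [ 0.14909411 -0.63206945  0.21362334]
tcp_rot [-3.11880925e+00 -3.63018515e-01  5.82470360e-04]
wrist_force [ 0.04598598  0.57916644 -0.23213453]
wrist_torque [0.02500992 0.04674028 0.02231822]
gripper_width 0.9967106564982983
scene {'K': array([[499.09358706,   0.        , 322.05335209],
       [  0.        , 499.09358706, 235.69558104],
       [  0.        ,   0.        ,   1.        ]]), 'eye': array([-0.13459584,  0.63838058,  0.57031383]), 'orientation': array([ 0.54245132, -1.23470814, -2.05983829])}
top {'K': array([[445.91310713,   0.        , 320.92267908],
       [  0.        , 445.91310713, 242.45472517],
       [  0.        ,   0.        ,   1.        ]]), 'eye': array([0.40767088, 0.04043547, 1.10268357]), 'orientation': array([ 0.09692701, -0.11019749, -1.54288942])}
wrist {'K': array([[348.93867586,   0.        , 317.22704411],
       [  0.        , 348.93867586, 235.45558819],
       [  0.        ,   0.        ,   1.        ]]), 'hand_eye': array([[ 7.01836711e-04,  9.63721818e-01,  2.66907782e-01,
         7.47389595e-02],
       [ 9.99999611e-01, -5.33714976e-04, -7.02428642e-04,
         6.97934230e-04],
       [-5.34493128e-04,  2.66908171e-01, -9.63721818e-01,
        -1.70481289e-01],
       [ 0.00000000e+00,  0.00000000e+00,  0.00000000e+00,
         1.00000000e+00]])}
```

View pics/top0.png

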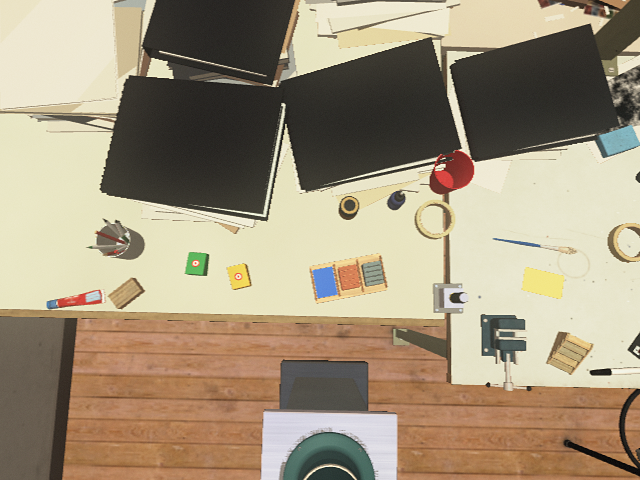

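View pics/scene0.png

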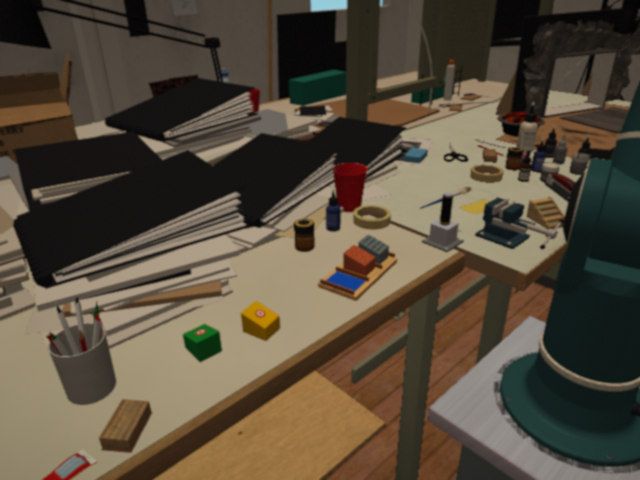

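View pics/wrist0.png

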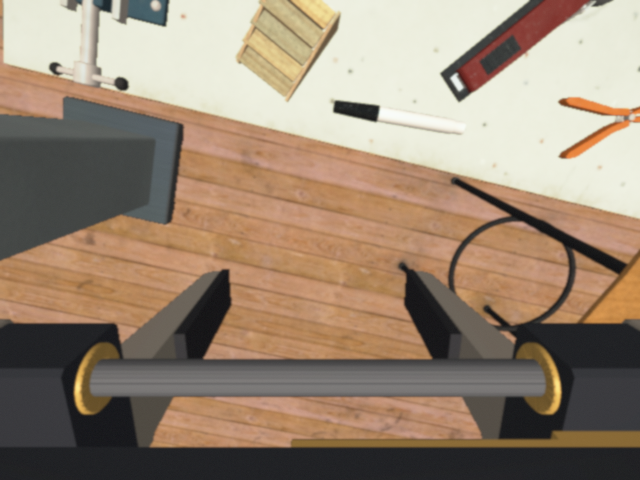

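```bash
cat > h.py <<'E'
from rig import *
import cv2, numpy as np
from scipy.spatial.transform import Rotation as R
def cam(n):
    if n=="wrist":
        s=get_state(); f=grab_frame(n)
        T=np.eye(4);T[:3,:3]=R.from_rotvec(s["tcp_rot"]).as_matrix();T[:3,3]=s["tool_pos"]
        C=T@f["hand_eye"]
        return f["pixels"],f["K"],C[:3,:3],C[:3,3]
    f=grab_frame(n)
    return f["pixels"],f["K"],R.from_rotvec(f["orientation"]).as_matrix(),np.array(f["eye"])
def ray(c,u,v):
    _,K,Rm,e=c
    d=np.array([(u-K[0,2])/K[0,0],-(v-K[1,2])/K[1,1],-1.]);d=Rm@d
    return e,d/np.linalg.norm(d)
def onz(c,u,v,z):
    e,d=ray(c,u,v); return e+d*(z-e[2])/d[2]
def proj(c,p):
    _,K,Rm,e=c
    q=Rm.T@(np.asarray(p)-e); return np.array([K[0,2]+K[0,0]*q[0]/-q[2],K[1,2]-K[1,1]*q[1]/-q[2]])
def tri(rays):
    A=np.zeros((3,3));b=np.zeros(3)
    for e,d in rays:
        P=np.eye(3)-np.outer(d,d);A+=P;b+=P@e
    return np.linalg.solve(A,b)
def save(c,n): cv2.imwrite("pics/"+n+".png",c[0])
def st():
    s=get_state();print("t %.2f"%s["clock"],"p",np.round(s["tool_pos"],4),"rv",np.round(s["tcp_rot"],4),"F",np.round(s["wrist_force"],2),"g %.3f"%s["gripper_width"]);return s
def delta(p,Rt,maxrow=True):
    """tool-frame move to reach p,Rt"""
    s=get_state();Rc=R.from_rotvec(s["tcp_rot"]);
    w=(Rc.inv()*Rt).as_rotvec(); t=Rc.inv().apply(np.asarray(p)-s["tool_pos"])*100
    print("turn",np.round(w,4),"shift cm",np.round(t,3));return w,t
E
python3 - <<'E'
from h import *
c=cam("top")
for n,u,v,z in [("yellow",238,276,.037),("green",197,264,.037),("card",324,282,.014),("terra",348,276,.05),("grey",372,273,.05),("probecap",460,298,.126),("stand",448,298,.05),("jar",348,207,.066),("bottle",397,199,.109),("tape",435,219,0.03)]:
    print(n,onz(c,u,v,z).round(3))
s=st(); print(R.from_rotvec(s["tcp_rot"]).as_matrix().round(3)); print(np.linalg.norm(s["tool_pos"][:2]))
E
```

```text
yellow [0.464 0.229 0.037]
green [0.49  0.328 0.037]
card [0.456 0.023 0.014]
terra [ 0.47  -0.033  0.05 ]
grey [ 0.478 -0.089  0.05 ]
probecap [ 0.424 -0.272  0.126]
stand [ 0.424 -0.269  0.05 ]
jar [ 0.632 -0.029  0.066]
bottle [ 0.645 -0.137  0.109]
tape [ 0.616 -0.245  0.03 ]
t 0.20 p [ 0.1492 -0.6323  0.214 ] rv [-3.1195e+00 -3.6320e-01  3.0000e-04] F [ 0.28  0.31 -0.27] g 0.999
[[ 0.973  0.23  -0.   ]
 [ 0.23  -0.973  0.001]
 [-0.    -0.001 -1.   ]]
0.6496551521233078
```

```bash
cat >> h.py <<'E'
def yawR(deg,tilt=None):
    a=np.radians(deg); x=np.array([np.cos(a),np.sin(a),0]);z=np.array([0,0,-1.]);y=np.cross(z,x)
    return R.from_matrix(np.c_[x,y,z])
def plan(p,Rt,vmax=.055,wmax=.17,nmin=1):
    s=st();Rc=R.from_rotvec(s["tcp_rot"]);p0=np.array(s["tool_pos"]);p=np.asarray(p,float)
    w=(Rc.inv()*Rt).as_rotvec()
    n=max(nmin,int(np.ceil(max(np.linalg.norm(p-p0)/vmax,np.linalg.norm(w)/wmax))))
    print("rows",n)
    for i in range(min(n,5)):
        Ri=Rc*R.from_rotvec(w*i/n)
        print(np.round(w/n,3),np.round(Ri.inv().apply(p-p0)/n*100,2))
E
python3 -c "
from h import *
plan([.40,-.25,.30],yawR(98))"
```

```text
t 0.20 p [ 0.1492 -0.6323  0.214 ] rv [-3.1195e+00 -3.6320e-01  3.0000e-04] F [ 0.28  0.31 -0.27] g 0.999
rows 9
[-0.    -0.    -0.164] [ 3.69 -3.49 -0.95]
[-0.    -0.    -0.164] [ 4.21 -2.84 -0.95]
[-0.    -0.    -0.164] [ 4.62 -2.12 -0.95]
[-0.    -0.    -0.164] [ 4.9  -1.33 -0.95]
[-0.    -0.    -0.164] [ 5.05 -0.51 -0.95]
```

Call:
carry_out(steps="0 0 -0.164 3.7 -3.5 -1 1; 0 0 -0.164 4.2 -2.8 -1 1; 0 0 -0.164 4.6 -2.1 -1 1; 0 0 -0.164 4.9 -1.3 -1 1; 0 0 -0.164 5 -0.5 -1 1")

```text
clock: 0.82
tool_pos: [0.2873, -0.4164, 0.2629]
tcp_rot: [-2.699, -1.6, 0.002]
wrist_force: [0.2, 0.3, -0.4]
gripper_width: 1.0
```

```bash
python3 -c "
from h import *
plan([.40,-.25,.30],yawR(98))"
```

```text
t 0.82 p [ 0.2873 -0.4164  0.2629] rv [-2.6989e+00 -1.6001e+00  2.4000e-03] F [ 0.23  0.28 -0.42] g 1.000
rows 4
[-0.001 -0.001 -0.16 ] [ 5.    0.47 -0.93]
[-0.001 -0.001 -0.16 ] [ 4.86  1.26 -0.93]
[-0.001 -0.001 -0.16 ] [ 4.6   2.02 -0.93]
[-0.001 -0.001 -0.16 ] [ 4.22  2.73 -0.93]
```

Call:
carry_out(steps="0 0 -0.16 5 0.5 -1 1; 0 0 -0.16 4.9 1.3 -0.9 1; 0 0 -0.16 4.6 2 -0.9 1; 0 0 -0.16 4.2 2.7 -0.9 1; 0 0 0 0 0 0 1")

```text
clock: 1.45
tool_pos: [0.4037, -0.2397, 0.3025]
tcp_rot: [-2.026, -2.4, 0.0]
wrist_force: [0.2, -0.3, -0.6]
gripper_width: 0.998
```

```bash
python3 -c "
from h import *
c=cam('wrist');save(c,'w1')
plan([.43,.06,.28],yawR(98))"
```

```text
t 1.50 p [ 0.4023 -0.2417  0.302 ] rv [-2.0308e+00 -2.3946e+00  2.1000e-03] F [-1.31  0.05  0.25] g 1.002
rows 6
[-0.    -0.     0.004] [4.89 1.28 0.37]
[-0.    -0.     0.004] [4.89 1.26 0.37]
[-0.    -0.     0.004] [4.9  1.24 0.37]
[-0.    -0.     0.004] [4.9  1.22 0.37]
[-0.    -0.     0.004] [4.91 1.2  0.37]
```

View pics/w1.png

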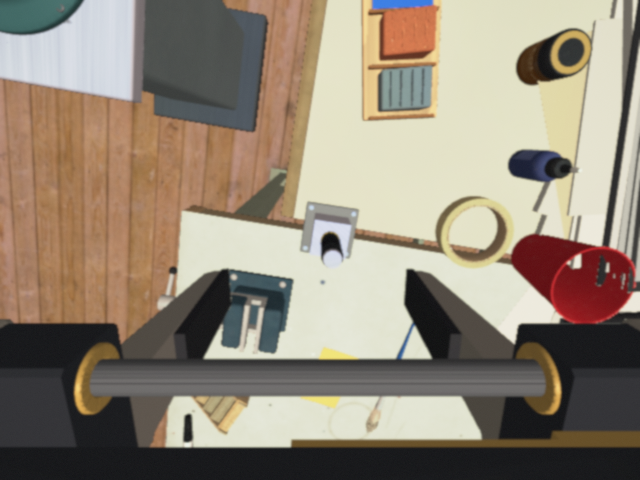

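Call:
carry_out(steps="0 0 0 5 1.2 0.4 1; 0 0 0 5 1.2 0.4 1; 0 0 0 5 1.2 0.4 1; 0 0 0 5 1.2 0.4 1; 0 0 0 5 1.2 0.4 1")

```text
clock: 2.12
tool_pos: [0.4213, 0.0095, 0.2797]
tcp_rot: [-2.065, -2.365, 0.006]
wrist_force: [-0.2, 0.8, -0.2]
gripper_width: 1.001
```

Call:
carry_out(steps="0 0 0 5 1.2 0.4 1; 0 0 0 0 0 0 1; 0 0 0 0 0 0 1")

```text
clock: 2.5
tool_pos: [0.4262, 0.0603, 0.2746]
tcp_rot: [-2.07, -2.36, 0.008]
wrist_force: [-0.6, 0.3, 0.2]
gripper_width: 0.997
```

```bash
python3 -c "
from h import *
st()
c=cam('wrist');save(c,'w2')
import pickle;pickle.dump(c,open('w2.pkl','wb'))"
```

```text
t 2.50 p [0.4262 0.0603 0.2746] rv [-2.0701 -2.3601  0.0084] F [-0.58  0.28  0.15] g 0.997
```

View pics/w2.png

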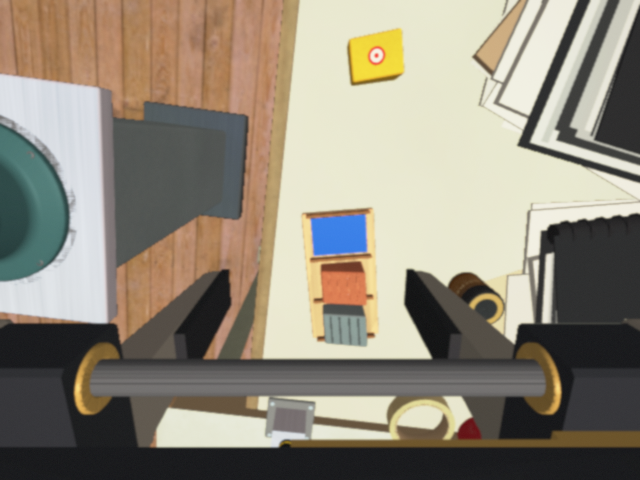

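```bash
python3 -c "
from h import *
import pickle;c=pickle.load(open('w2.pkl','rb'));im=c[0]
a=cv2.resize(im[200:350,290:390],None,fx=4,fy=4,interpolation=cv2.INTER_CUBIC)
b=cv2.resize(im[20:95,335:415],None,fx=4,fy=4,interpolation=cv2.INTER_CUBIC)
o=np.zeros((600,740,3),np.uint8);o[:,:400]=a;o[:300,410:730]=b;cv2.imwrite('pics/z2.png',o)
c1=cv2.imread('pics/w1.png');cv2.imwrite('pics/z1.png',cv2.resize(c1[0:125,350:450],None,fx=4,fy=4,interpolation=cv2.INTER_CUBIC))
"
```

```text
(no output)
```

View pics/z2.png

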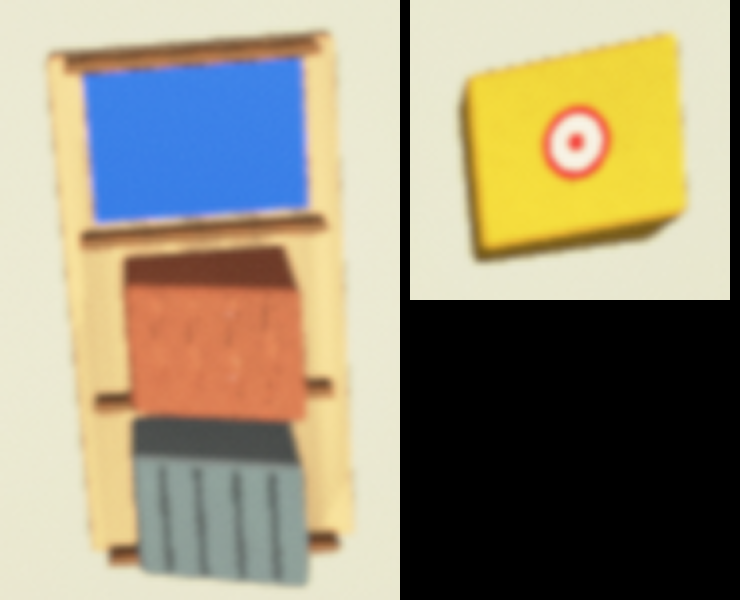

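View pics/z1.png

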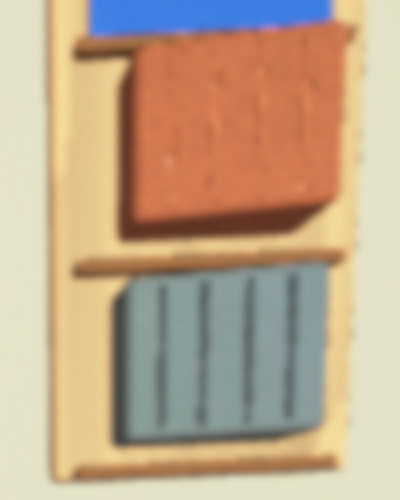

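```bash
cat >> h.py <<'E'
def mask_hsv(im,lo,hi):
    return cv2.inRange(cv2.cvtColor(im,cv2.COLOR_BGR2HSV),np.array(lo),np.array(hi))
def quad(m,off=(0,0)):
    cs,_=cv2.findContours(m,cv2.RETR_EXTERNAL,cv2.CHAIN_APPROX_NONE)
    k=max(cs,key=cv2.contourArea); h=cv2.convexHull(k)
    per=cv2.arcLength(h,True)
    for e in np.linspace(.01,.15,60):
        q=cv2.approxPolyDP(h,e*per,True)
        if len(q)==4:break
    q=q[:,0,:].astype(float); pts=k[:,0,:].astype(float)
    # refine: fit lines to contour points near each side
    L=[]
    for i in range(4):
        a,b=q[i],q[(i+1)%4];d=(b-a)/np.linalg.norm(b-a);n=np.array([-d[1],d[0]])
        t=(pts-a)@d/np.linalg.norm(b-a);s=abs((pts-a)@n)
        P=pts[(t>.12)&(t<.88)&(s<3.5)]
        vx,vy,x,y=cv2.fitLine(P.astype(np.float32),cv2.DIST_HUBER,0,.01,.01).ravel();L.append((vx,vy,x,y))
    C=[]
    for i in range(4):
        a=L[i-1];b=L[i]
        A=np.array([[a[0],-b[0]],[a[1],-b[1]]]);t=np.linalg.solve(A,[b[2]-a[2],b[3]-a[3]])
        C.append([a[2]+a[0]*t[0],a[3]+a[1]*t[0]])
    return np.array(C)+np.array(off),cv2.contourArea(k)
E
python3 - <<'E'
from h import *
import pickle;c=pickle.load(open('w2.pkl','rb'));im=c[0]
hsv=cv2.cvtColor(im,cv2.COLOR_BGR2HSV)
print(hsv[70,360],hsv[75,390],hsv[83,360],hsv[230,340], hsv[55,368],hsv[55,376])
m=mask_hsv(im,[105,150,100],[125,255,255]);q,a=quad(m)
w=np.array([onz(c,u,v,.014) for u,v in q]);print("card",q.round(1),w.round(4),w.mean(0).round(4))
for i in range(4): d=w[(i+1)%4]-w[i];print(np.linalg.norm(d).round(4),np.degrees(np.arctan2(d[1],d[0])).round(1))
y=mask_hsv(im,[18,120,170],[34,255,255]);n,l,s,ce=cv2.connectedComponentsWithStats(y)
y2=np.zeros_like(y);k=[i for i in range(1,n) if 340<ce[i][0]<410 and 30<ce[i][1]<90];k=max(k,key=lambda i:s[i,4]);y2[l==k]=255
q,a=quad(y2);print("yellow",q.round(1),a)
for u,v in q:
    z=.0445 if u>376 else .030
    print(onz(c,u,v,z).round(4))
w=np.array([onz(c,u,v,.0445 if u>376 else .030) for u,v in q])
for i in range(4): d=w[(i+1)%4]-w[i];print(np.linalg.norm(d).round(4),np.degrees(np.arctan2(d[1],d[0])).round(1))
print(w.mean(0))
r=mask_hsv(im,[0,120,120],[8,255,255])|mask_hsv(im,[172,120,120],[180,255,255]);r[:30]=0;r[85:]=0;r[:,:340]=0;r[:,410:]=0
ys,xs=np.nonzero(r);h=cv2.convexHull(np.c_[xs,ys].astype(np.int32));M=cv2.moments(h);u,v=M['m10']/M['m00'],M['m01']/M['m00'];print(u,v,xs.mean(),ys.mean(),onz(c,u,v,.0372))
E
```

```text
[ 26 192 245] [ 22 202 205] [ 20 145 130] [108 189 232] [ 12 186 244] [  2 184 244]
card [[363.8 215.2]
 [364.4 250.2]
 [314.4 253.6]
 [312.3 219.2]] [[ 0.4851  0.049   0.014 ]
 [ 0.4935  0.0033  0.014 ]
 [ 0.4299 -0.0099  0.014 ]
 [ 0.4213  0.0352  0.014 ]] [0.4575 0.0194 0.014 ]
0.0464 -79.6
0.065 -168.3
0.0458 100.8
0.0653 12.2
yellow [[400.6  28.1]
 [402.8  72.9]
 [352.7  81.8]
 [348.5  39.4]] 2257.0
[0.485  0.2524 0.0445]
[0.4954 0.2114 0.0445]
[0.4455 0.1982 0.03  ]
[0.4344 0.239  0.03  ]
0.0423 -75.7
0.0536 -165.2
0.0422 105.2
0.0543 14.9
[0.46509136 0.22525924 0.03725   ]
375.9919571045576 55.18677390527256 375.8833333333333 55.4 [0.46536063 0.22611375 0.0372    ]
```

```bash
python3 -c "
from h import *
plan([.465,.2255,.13],yawR(104.6))"
```

```text
t 2.55 p [0.4262 0.0603 0.2746] rv [-2.0704 -2.3597  0.0079] F [-0.02 -0.82 -0.02] g 0.996
rows 5
[-0.001  0.    -0.025] [3.18 1.21 2.88]
[-0.001  0.    -0.025] [3.15 1.29 2.88]
[-0.001  0.    -0.025] [3.11 1.36 2.89]
[-0.001  0.    -0.025] [3.08 1.44 2.89]
[-0.001  0.    -0.025] [3.04 1.51 2.89]
```

Call:
carry_out(steps="-0.001 0 -0.025 3.2 1.2 2.9 1; -0.001 0 -0.025 3.15 1.3 2.9 1; -0.001 0 -0.025 3.1 1.35 2.9 1; -0.001 0 -0.025 3.1 1.45 2.9 1; -0.001 0 -0.025 3.05 1.5 2.9 1")

```text
clock: 3.18
tool_pos: [0.4743, 0.2145, 0.1253]
tcp_rot: [1.945, 2.454, -0.005]
wrist_force: [1.6, -0.9, 0.3]
gripper_width: 0.995
```

Call:
carry_out(steps="0 0 0 0 0 0 1; 0 0 0 0 0 0 1")

```text
clock: 3.42
tool_pos: [0.4741, 0.2124, 0.123]
tcp_rot: [1.949, 2.454, -0.012]
wrist_force: [0.2, -0.6, 0.7]
gripper_width: 1.005
```

```bash
python3 -c "
from h import *
st()
c=cam('wrist');save(c,'w3')
im=c[0]
import pickle;pickle.dump(c,open('w3.pkl','wb'))
plan([.465,.2255,.003],yawR(104.6))
"
```

```text
t 3.42 p [0.4741 0.2124 0.123 ] rv [ 1.9494  2.4536 -0.0121] F [ 0.22 -0.57  0.74] g 1.005
t 3.48 p [0.4741 0.2123 0.1231] rv [ 1.9495  2.4532 -0.0117] F [ 0.48  0.54 -0.11] g 1.001
rows 3
[-0.     0.004 -0.009] [ 0.54 -0.19  4.  ]
[-0.     0.004 -0.009] [ 0.53 -0.19  4.  ]
[-0.     0.004 -0.009] [ 0.51 -0.19  4.  ]
```

View pics/w3.png

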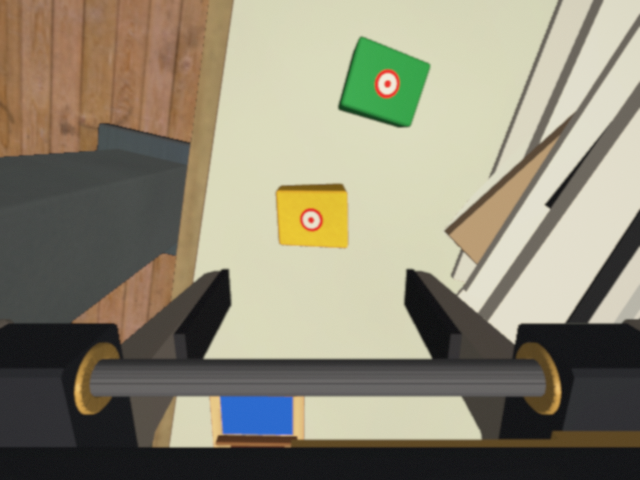

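Run:
```python
from h import *
import pickle;c=pickle.load(open('w3.pkl','rb'));im=c[0]
cv2.imwrite('pics/z3.png',cv2.resize(im[170:265,260:365],None,fx=6,fy=6,interpolation=cv2.INTER_CUBIC))
hsv=cv2.cvtColor(im,cv2.COLOR_BGR2HSV)
print(hsv[187,300],hsv[187,330],hsv[205,300],hsv[240,330])
y=mask_hsv(im,[18,120,190],[34,255,255]);y[:,:260]=0;y[:,365:]=0;y[:170]=0;y[265:]=0
q,a=quad(y);print(q.round(1),a)
w=np.array([onz(c,u,v,.0445 if u>312 else .030) for u,v in q]);print(w.round(4))
for i in range(4): d=w[(i+1)%4]-w[i];print(np.linalg.norm(d).round(4),np.degrees(np.arctan2(d[1],d[0])).round(1))
print(w.mean(0))
r=mask_hsv(im,[0,120,120],[8,255,255])|mask_hsv(im,[172,120,120],[180,255,255]);r[:180]=0;r[260:]=0;r[:,:280]=0;r[:,350:]=0
ys,xs=np.nonzero(r);h=cv2.convexHull(np.c_[xs,ys].astype(np.int32));M=cv2.moments(h);u,v=M['m10']/M['m00'],M['m01']/M['m00'];print(u,v,onz(c,u,v,.0372))
```

```text
[ 21 200 120] [ 21 201 118] [ 24 196 228] [ 24 195 231]
[[347.  191. ]
 [347.  247.3]
 [279.6 243.5]
 [275.5 191. ]] 3760.5
[[0.4859 0.2537 0.0445]
 [0.4965 0.2128 0.0445]
 [0.4462 0.1995 0.03  ]
 [0.435  0.2395 0.03  ]]
0.0423 -75.5
0.054 -165.2
0.0416 105.6
0.0548 15.6
[0.46589311 0.22639552 0.03725   ]
310.9071358748778 219.3284457478006 [0.46567535 0.2258896  0.0372    ]
```

View pics/z3.png

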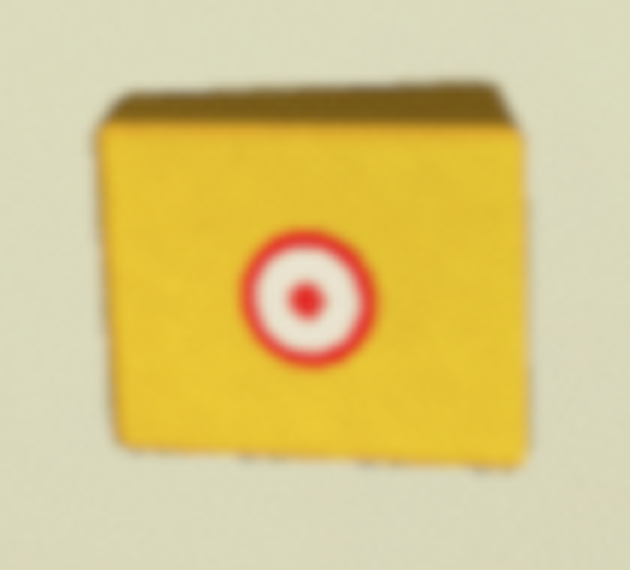

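```bash
python3 -c "
from h import *
plan([.4657,.226,.04],yawR(105))
"
```

```text
t 3.48 p [0.4741 0.2123 0.1231] rv [ 1.9495  2.4532 -0.0117] F [ 0.48  0.54 -0.11] g 1.001
rows 2
[-0.001  0.005 -0.017] [ 0.81 -0.25  4.15]
[-0.001  0.005 -0.017] [ 0.79 -0.24  4.15]
```

Call:
carry_out(steps="0 0.005 -0.017 0.8 -0.25 3.5 1; 0 0.005 -0.017 0.8 -0.25 3.5 1; 0 0 0 0 0 0 1")

```text
clock: 3.85
tool_pos: [0.4699, 0.2213, 0.0554]
tcp_rot: [1.919, 2.478, 0.004]
wrist_force: [0.2, -0.3, 0.2]
gripper_width: 1.003
```

```bash
python3 -c "
from h import *
plan([.4657,.226,.003],yawR(105))
"
```

```text
t 3.85 p [0.4699 0.2213 0.0554] rv [1.9189 2.4784 0.0042] F [ 0.22 -0.26  0.21] g 1.003
rows 1
[ 0.006  0.004 -0.009] [ 0.58 -0.32  5.24]
```

Call:
carry_out(steps="0.004 0.004 -0.008 0.5 -0.3 2.5 1; 0 0 0 0.2 -0.1 1.5 1; 0 0 0 0 0 0 1")

```text
clock: 4.22
tool_pos: [0.4693, 0.2252, 0.0196]
tcp_rot: [1.916, 2.48, 0.012]
wrist_force: [0.3, -0.2, -1.5]
gripper_width: 0.999
```

```bash
python3 -c "
from h import *
plan([.4657,.226,.003],yawR(105))
"
```

```text
t 4.22 p [0.4693 0.2252 0.0196] rv [1.916  2.4797 0.0118] F [ 0.28 -0.22 -1.46] g 0.999
rows 1
[ 0.011  0.002 -0.007] [ 0.17 -0.35  1.65]
```

Call:
carry_out(steps="0.01 0 -0.006 0.2 -0.4 1.2 1; 0 0 0 0 -0.2 0.4 1; 0 0 0 0 0 0 1")

```text
clock: 4.6
tool_pos: [0.4645, 0.2258, 0.0046]
tcp_rot: [1.912, 2.488, 0.003]
wrist_force: [0.3, 0.4, 0.1]
gripper_width: 0.997
```

```bash
python3 -c "
from h import *
plan([.4657,.226,.003],yawR(105))
"
```

```text
t 4.60 p [0.4645 0.2258 0.0046] rv [1.9122 2.4881 0.0028] F [0.33 0.36 0.11] g 0.997
rows 1
[ 0.004  0.002 -0.002] [-0.01  0.13  0.16]
```

Call:
carry_out(steps="0.004 0.002 -0.002 0 0.1 0.1 0.7; 0 0 0 0 0 0 0.5; 0 0 0 0 0 0 0.4; 0 0 0 0 0 0 0.4; 0 0 0 0 0 0 0.4", squeeze=20)

```text
clock: 5.22
tool_pos: [0.466, 0.2263, 0.004]
tcp_rot: [-1.912, -2.493, -0.001]
wrist_force: [0.2, 0.0, -0.6]
gripper_width: 0.588
```

Call:
carry_out(steps="0 0 0 0 0 0 0.4; 0 0 0 0 0 -1 0.4; 0 0 0 0 0 -2 0.4; 0 0 0 0 0 -3 0.4; 0 0 0 0 0 0 0.4")

```text
clock: 5.85
tool_pos: [0.466, 0.2267, 0.0685]
tcp_rot: [1.911, 2.494, 0.002]
wrist_force: [-0.1, -0.7, -1.0]
gripper_width: 0.593
```

```bash
python3 -c "
from h import *
st()
c=cam('wrist');save(c,'w4')
c=cam('scene');save(c,'s4')
"
```

```text
t 5.85 p [0.466  0.2267 0.0685] rv [1.9107e+00 2.4936e+00 2.0000e-03] F [-0.06 -0.67 -0.95] g 0.593
```

View pics/w4.png

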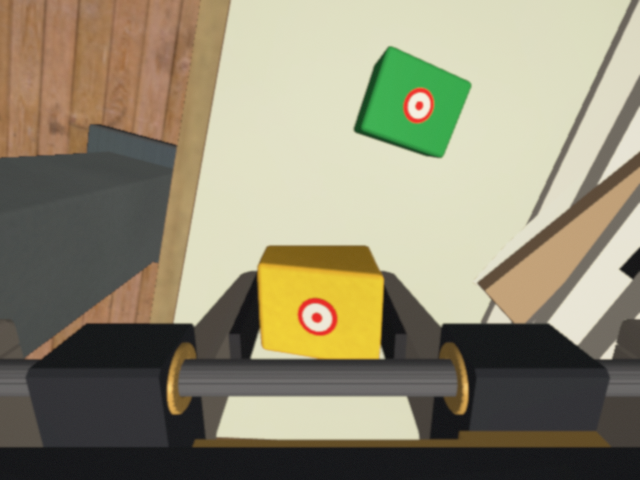

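View pics/s4.png

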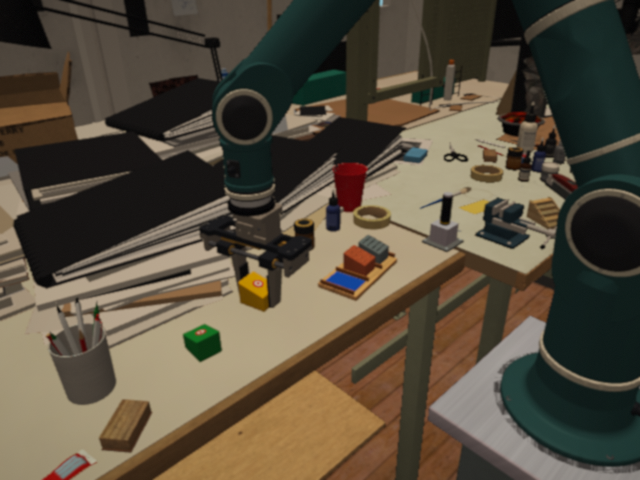

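Run:
```python
from h import *
c=cam('wrist');im=c[0];s=st()
r=mask_hsv(im,[0,120,120],[8,255,255])|mask_hsv(im,[172,120,120],[180,255,255]);r[:285]=0;r[350:]=0;r[:,:280]=0;r[:,360:]=0
ys,xs=np.nonzero(r);h=cv2.convexHull(np.c_[xs,ys].astype(np.int32));M=cv2.moments(h);u,v=M['m10']/M['m00'],M['m01']/M['m00']
p=onz(c,u,v,s["tool_pos"][2]+.0332);print(u,v,p)
print(R.from_rotvec(s["tcp_rot"]).inv().apply(p-s["tool_pos"]))
plan([.4575,.0194,.12],yawR(101.4))
```

```text
t 6.00 p [0.4642 0.2253 0.0657] rv [-1.9097 -2.4917  0.0053] F [ 0.46 -0.27 -1.31] g 0.587
317.14468690702085 316.36148007590134 [0.46469021 0.22474117 0.09885489]
[-0.000678    0.00014485 -0.03320065]
t 6.00 p [0.4642 0.2253 0.0657] rv [-1.9097 -2.4917  0.0053] F [ 0.46 -0.27 -1.31] g 0.587
rows 4
[-0.001  0.     0.016] [-4.93 -1.51 -1.35]
[-0.001  0.     0.016] [-4.95 -1.43 -1.35]
[-0.001  0.     0.016] [-4.97 -1.35 -1.35]
[-0.001  0.     0.016] [-4.99 -1.26 -1.36]
```

```bash
python3 -c "
from h import *
plan([.4575,-.05,.16],yawR(101.4))
"
```

```text
t 6.00 p [0.4642 0.2253 0.0657] rv [-1.9097 -2.4917  0.0053] F [ 0.46 -0.27 -1.31] g 0.587
rows 6
[-0.001  0.     0.011] [-4.4  -1.31 -1.57]
[-0.001  0.     0.011] [-4.42 -1.26 -1.57]
[-0.001  0.     0.011] [-4.43 -1.21 -1.57]
[-0.001  0.     0.011] [-4.44 -1.16 -1.57]
[-0.001  0.     0.011] [-4.45 -1.11 -1.57]
```

Call:
carry_out(steps="0 0 0.011 -3 -0.9 -2.5 0.4; 0 0 0.011 -4.4 -1.3 -2.5 0.4; 0 0 0.011 -4.4 -1.2 -1.6 0.4; 0 0 0.011 -4.5 -1.2 -1.5 0.4; 0 0 0.011 -4.5 -1.1 -1 0.4")

```text
clock: 6.62
tool_pos: [0.4555, 0.007, 0.155]
tcp_rot: [-1.964, -2.439, 0.013]
wrist_force: [1.4, -0.0, -1.4]
gripper_width: 0.587
```

```bash
python3 -c "
from h import *
plan([.4575,-.05,.16],yawR(101.4))
"
```

```text
t 6.62 p [0.4555 0.007  0.155 ] rv [-1.9635 -2.4392  0.0128] F [ 1.41 -0.05 -1.36] g 0.587
rows 2
[-0.006 -0.001  0.008] [-2.8  -0.52 -0.25]
[-0.006 -0.001  0.008] [-2.81 -0.49 -0.25]
```

Call:
carry_out(steps="-0.006 0 0.008 -2.8 -0.5 -0.25 0.4; -0.006 0 0.008 -2.5 -0.5 -0.25 0.4; 0 0 0 0 0 0 0.4; 0 0 0 0 0 0 0.4")

```text
clock: 7.12
tool_pos: [0.4546, -0.0523, 0.1582]
tcp_rot: [-1.995, -2.419, 0.002]
wrist_force: [-0.4, -0.4, -1.0]
gripper_width: 0.582
```

Run:
```python
from h import *
import pickle
st();c=cam('wrist');save(c,'w5');st();pickle.dump(c,open('w5.pkl','wb'))
im=c[0]
m=mask_hsv(im,[105,150,100],[125,255,255]);m[260:]=0
q,a=quad(m)
w=np.array([onz(c,u,v,.014) for u,v in q]);print("card",q.round(1),w.round(4),w.mean(0).round(4))
for i in range(4): d=w[(i+1)%4]-w[i];print(np.linalg.norm(d).round(4),np.degrees(np.arctan2(d[1],d[0])).round(1))
```

```text
t 7.12 p [ 0.4546 -0.0523  0.1582] rv [-1.9952e+00 -2.4188e+00  2.3000e-03] F [-0.38 -0.36 -0.97] g 0.582
t 7.17 p [ 0.4546 -0.0523  0.1582] rv [-1.9947 -2.4193  0.0027] F [-0.6   0.11 -0.31] g 0.591
card [[376.4 117. ]
 [374.6 171.5]
 [300.4 173.3]
 [298.5 117. ]] [[ 0.4855  0.0483  0.014 ]
 [ 0.4947  0.0032  0.014 ]
 [ 0.4302 -0.011   0.014 ]
 [ 0.42    0.0356  0.014 ]] [0.4576 0.019  0.014 ]
0.046 -78.4
0.0661 -167.6
0.0477 102.3
0.0667 11.0
```

View pics/w5.png

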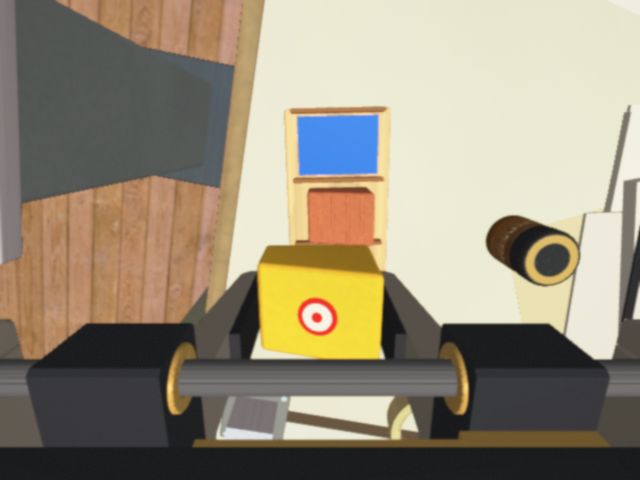

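Run:
```python
from h import *
import pickle
c=pickle.load(open('w2.pkl','rb'))
for a,b in [((302.5,216),(313.2,336)),((372.5,210),(377.5,333))]:
    d=onz(c,*b,.012)-onz(c,*a,.012);print(onz(c,*a,.012),onz(c,*b,.012),np.degrees(np.arctan2(d[1],d[0]))+90)
im=c[0]
g=mask_hsv(im,[0,110,0],[25,255,255]);cv2.imwrite('pics/m.png',g[190:350,280:400])
plan([.4576,.019,.06],yawR(101.6))
```

```text
[0.40851736 0.03726911 0.012     ] [ 0.44395103 -0.13128476  0.012     ] 11.871942599613703
[0.49510241 0.05664039 0.012     ] [ 0.53222078 -0.11449224  0.012     ] 12.237797717777084
t 7.17 p [ 0.4546 -0.0523  0.1582] rv [-1.9947 -2.4193  0.0027] F [-0.6   0.11 -0.31] g 0.591
rows 3
[-0.002 -0.001 -0.004] [2.3  0.57 3.28]
[-0.002 -0.001 -0.004] [2.3  0.57 3.28]
[-0.002 -0.001 -0.004] [2.3  0.57 3.27]
```

Call:
carry_out(steps="-0.002 0 -0.004 2.5 0.6 1.5 0.4; -0.002 0 -0.004 2.5 0.6 1.5 0.4; 0 0 -0.004 2.2 0.5 1.5 0.4; 0 0 0 0 0 0 0.4; 0 0 0 0 0 0 0.4")

```text
clock: 7.8
tool_pos: [0.4567, 0.0286, 0.1118]
tcp_rot: [-1.97, -2.44, -0.003]
wrist_force: [0.2, 0.6, -1.6]
gripper_width: 0.583
```

```bash
python3 -c "
from h import *
plan([.4575,.0197,.06],yawR(101.8))
"
```

```text
t 7.80 p [0.4567 0.0286 0.1118] rv [-1.9704 -2.4402 -0.0034] F [ 0.22  0.59 -1.65] g 0.583
rows 1
[-0.002 -0.005  0.006] [-0.91 -0.1   5.17]
```

Call:
carry_out(steps="-0.002 -0.005 0.006 -0.9 -0.1 1.5 0.4; 0 0 0 0 0 1.5 0.4; 0 0 0 0 0 0 0.4; 0 0 0 0 0 0 0.4")

```text
clock: 8.3
tool_pos: [0.4579, 0.0166, 0.0798]
tcp_rot: [1.986, 2.433, -0.001]
wrist_force: [0.1, -0.5, -1.4]
gripper_width: 0.588
```

```bash
python3 -c "
from h import *
plan([.4575,.0197,.035],yawR(101.8))
"
```

```text
t 8.30 p [0.4579 0.0166 0.0798] rv [ 1.9855e+00  2.4331e+00 -5.0000e-04] F [ 0.09 -0.51 -1.42] g 0.588
rows 1
[ 0.     0.001 -0.004] [0.32 0.02 4.48]
```

Call:
carry_out(steps="0 0 -0.004 0.3 0 1 0.4; 0 0 0 0 0 2 0.4; 0 0 0 0 0 0.5 0.4; 0 0 0 0 0 0 0.4; 0 0 0 0 0 0 0.4")

```text
clock: 8.93
tool_pos: [0.4583, 0.0204, 0.0442]
tcp_rot: [1.978, 2.437, 0.002]
wrist_force: [-0.1, -0.6, -1.2]
gripper_width: 0.586
```

```bash
python3 -c "
from h import *
plan([.4575,.0197,.018],yawR(101.8))
c=cam('wrist');save(c,'w6')
"
```

```text
t 8.93 p [0.4583 0.0204 0.0442] rv [1.9784e+00 2.4368e+00 2.4000e-03] F [-0.08 -0.59 -1.18] g 0.586
rows 1
[0.003 0.001 0.001] [-0.05 -0.1   2.62]
```

View pics/w6.png

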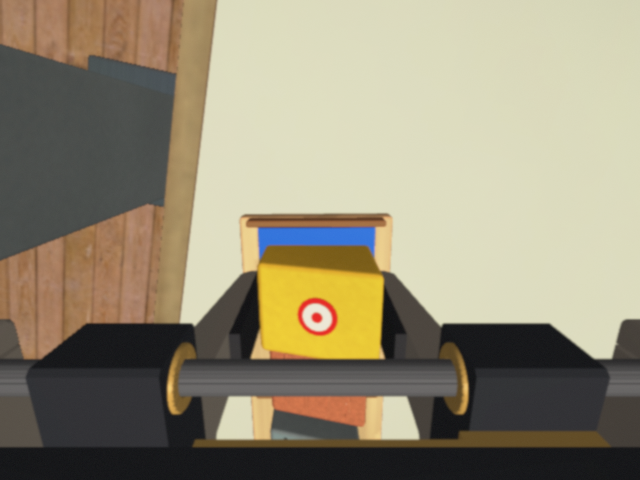

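Call:
carry_out(steps="0.003 0 0 -0.1 -0.1 1.2 0.4; 0 0 0 0 0 0.8 0.4; 0 0 0 0 0 0 0.4; 0 0 0 0 0 0 0.4")

```text
clock: 9.48
tool_pos: [0.4579, 0.0189, 0.0232]
tcp_rot: [1.98, 2.437, -0.001]
wrist_force: [-0.3, 1.1, 0.0]
gripper_width: 0.585
```

```bash
python3 -c "
from h import *
plan([.4575,.0197,.018],yawR(101.8))
"
```

```text
t 9.47 p [0.4579 0.0189 0.0232] rv [ 1.9797e+00  2.4373e+00 -9.0000e-04] F [-0.3   1.07  0.  ] g 0.585
rows 1
[0.001 0.002 0.   ] [ 0.09 -0.02  0.52]
```

Call:
carry_out(steps="0 0 0 0.1 0 0.5 0.4; 0 0 0 0 0 0.1 0.4; 0 0 0 0 0 0 0.4; 0 0 0 0 0 0 0.4")

```text
clock: 9.98
tool_pos: [0.4582, 0.0201, 0.0179]
tcp_rot: [1.979, 2.436, -0.001]
wrist_force: [-0.1, -0.3, -0.8]
gripper_width: 0.588
```

```bash
python3 -c "
from h import *
plan([.4575,.0197,.018],yawR(101.8))
"
```

```text
t 9.97 p [0.4582 0.0201 0.0179] rv [ 1.9786e+00  2.4360e+00 -1.3000e-03] F [-0.15 -0.25 -0.82] g 0.588
rows 1
[0.001 0.003 0.001] [-0.02 -0.07 -0.01]
```

Call:
carry_out(steps="0 0 0 0 -0.1 0.15 0.4; 0 0 0 0 0 0 0.4; 0 0 0 0 0 0 0.4")

```text
clock: 10.35
tool_pos: [0.4586, 0.02, 0.018]
tcp_rot: [1.977, 2.434, -0.0]
wrist_force: [-0.1, -0.5, -1.8]
gripper_width: 0.587
```

```bash
python3 -c "
from h import *
st();grab_frame('top');st();grab_frame('top');plan([.4575,.0197,.018],yawR(101.8))
"
```

```text
t 10.35 p [0.4586 0.02   0.018 ] rv [ 1.9772e+00  2.4337e+00 -2.0000e-04] F [-0.13 -0.49 -1.79] g 0.587
t 10.40 p [0.4585 0.0201 0.0179] rv [ 1.9773e+00  2.4339e+00 -3.0000e-04] F [ 0.36 -0.27 -1.03] g 0.591
t 10.45 p [0.4585 0.02   0.0179] rv [ 1.9774e+00  2.4339e+00 -4.0000e-04] F [-0.07  0.54  0.34] g 0.586
rows 1
[0.003 0.005 0.   ] [-0.01 -0.1  -0.01]
```

Call:
carry_out(steps="0 0 0 0 -0.2 0.3 0.4; 0 0 0 0 0 0 0.4; 0 0 0 0 0 0 0.4")

```text
clock: 10.82
tool_pos: [0.4589, 0.02, 0.0169]
tcp_rot: [1.975, 2.431, 0.003]
wrist_force: [-1.2, -0.1, -0.7]
gripper_width: 0.588
```

```bash
python3 -c "
from h import *
st();grab_frame('top');st();grab_frame('top');plan([.4575,.0197,.018],yawR(101.8))
"
```

```text
t 10.82 p [0.4589 0.02   0.0169] rv [1.9745 2.4311 0.0027] F [-1.23 -0.08 -0.69] g 0.588
t 10.88 p [0.4587 0.02   0.0168] rv [1.9747e+00 2.4314e+00 2.4000e-03] F [-0.68 -0.22 -2.26] g 0.588
t 10.93 p [0.4586 0.02   0.0168] rv [1.9750e+00 2.4313e+00 2.2000e-03] F [ 0.51  0.8  -1.07] g 0.587
rows 1
[0.007 0.006 0.   ] [-0.   -0.12 -0.13]
```

Call:
carry_out(steps="0.007 0.006 0 0 -0.3 0.3 0.4; 0 0 0 0 0 0.2 0.4; 0 0 0 0 0 0 0.4; 0 0 0 0 0 0 0.4")

```text
clock: 11.42
tool_pos: [0.4584, 0.02, 0.0156]
tcp_rot: [1.977, 2.435, 0.001]
wrist_force: [0.3, 0.1, -2.0]
gripper_width: 0.587
```

```bash
python3 -c "
from h import *
st();save(cam('scene'),'s7');st();grab_frame('top');plan([.4575,.0197,.018],yawR(101.8))
"
```

```text
t 11.43 p [0.4584 0.02   0.0156] rv [1.9768e+00 2.4349e+00 8.0000e-04] F [ 0.34  0.12 -2.02] g 0.587
t 11.47 p [0.4584 0.0199 0.0155] rv [1.9768e+00 2.4351e+00 5.0000e-04] F [ 0.65 -0.58  1.02] g 0.583
t 11.53 p [0.4584 0.0199 0.0156] rv [1.977e+00 2.435e+00 5.000e-04] F [-0.26 -0.07  1.06] g 0.587
rows 1
[0.003 0.004 0.001] [-0.01 -0.09 -0.25]
```

Call:
carry_out(steps="0 0 0 0 0 0 0.62; 0 0 0 0 0 0 0.7; 0 0 0 0 0 0 0.8; 0 0 0 0 0 0 0.85; 0 0 0 0 0 -1 0.85")

```text
clock: 12.15
tool_pos: [0.4576, 0.02, 0.0249]
tcp_rot: [1.978, 2.437, -0.001]
wrist_force: [-0.8, -0.2, 0.2]
gripper_width: 0.847
```

```bash
python3 -c "
from h import *
plan([.45,-.03,.16],yawR(101.8))
"
```

```text
t 12.15 p [0.4576 0.02   0.0249] rv [ 1.9784e+00  2.4367e+00 -1.1000e-03] F [-0.76 -0.21  0.2 ] g 0.847
rows 3
[0.    0.001 0.   ] [-1.59 -0.58 -4.5 ]
[0.    0.001 0.   ] [-1.59 -0.59 -4.5 ]
[0.    0.001 0.   ] [-1.58 -0.59 -4.5 ]
```

Call:
carry_out(steps="0 0 0 0 0 -3.5 0.85; 0 0 0 0 0 -3.5 0.85; 0 0 0 -2 -0.6 -4 0.85; 0 0 0 -2.5 -0.9 -2.5 1; 0 0 0 0 0 0 1")

```text
clock: 12.78
tool_pos: [0.4522, -0.0269, 0.1669]
tcp_rot: [1.974, 2.438, -0.0]
wrist_force: [-0.5, -0.4, -0.7]
gripper_width: 0.998
```

Call:
carry_out(steps="0 0 0 0 0 0 1")

```text
clock: 12.9
tool_pos: [0.4519, -0.0264, 0.1668]
tcp_rot: [1.974, 2.438, 0.0]
wrist_force: [0.2, 0.7, 0.5]
gripper_width: 0.999
```

Run:
```python
from h import *
import pickle
c=cam('wrist');save(c,'w8');st();pickle.dump(c,open('w8.pkl','wb'))
```

```text
t 12.95 p [ 0.4519 -0.0263  0.1666] rv [ 1.9733e+00  2.4387e+00 -2.0000e-04] F [0.06 0.15 0.27] g 1.001
```

View pics/w8.png

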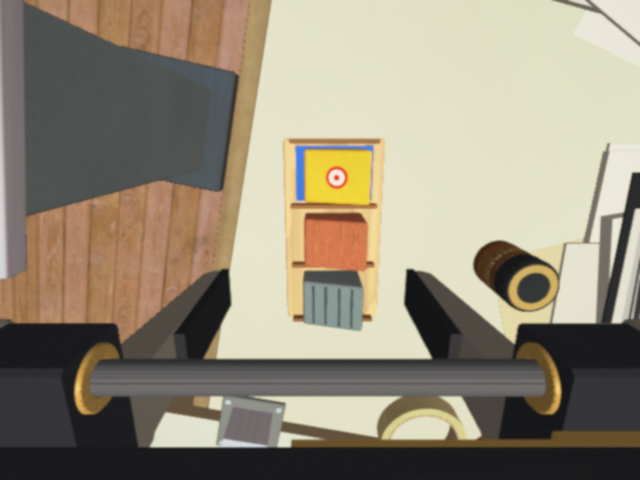

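```bash
cat > meas.py <<'E'
from h import *
def sq(c,m,lab,zl=.044,zh=.0585):
    q,a=quad(m);cu=q[:,0].mean()
    w=np.array([onz(c,u,v,zh if u>cu else zl) for u,v in q])
    hi=w[q[:,0]>cu].mean(0);lo=w[q[:,0]<=cu].mean(0);d=hi-lo
    print(lab,"ctr",w.mean(0).round(4),"yaw %.1f"%np.degrees(np.arctan2(d[1],d[0])),q.round(1).tolist());return w
def ring(c,box,z):
    im=c[0];x0,y0,x1,y1=box
    r=mask_hsv(im,[0,120,120],[8,255,255])|mask_hsv(im,[172,120,120],[180,255,255])
    r2=np.zeros_like(r);r2[y0:y1,x0:x1]=r[y0:y1,x0:x1]
    ys,xs=np.nonzero(r2);h=cv2.convexHull(np.c_[xs,ys].astype(np.int32));M=cv2.moments(h);u,v=M['m10']/M['m00'],M['m01']/M['m00']
    return u,v,onz(c,u,v,z)
E
python3 - <<'E'
from meas import *
import pickle
c=pickle.load(open('w8.pkl','rb'));im=c[0];hsv=cv2.cvtColor(im,cv2.COLOR_BGR2HSV)
print(hsv[160,315],hsv[240,335],hsv[217,335],hsv[290,320],hsv[277,330],hsv[165,292])
y=mask_hsv(im,[20,150,190],[34,255,255]);y[:140]=0;y[210:]=0;y[:,:290]=0;y[:,385:]=0
sq(c,y,"yellow")
t=mask_hsv(im,[3,130,170],[14,255,255]);t[:205]=0;t[285:]=0;t[:,:300]=0;t[:,372:]=0
sq(c,t,"terra")
g=mask_hsv(im,[75,20,110],[105,120,255]);g[:265]=0;g[335:]=0;g[:,:300]=0;g[:,368:]=0
g=cv2.morphologyEx(g,cv2.MORPH_CLOSE,np.ones((5,5)))
sq(c,g,"grey")
print(ring(c,(320,160,355,195),.0512))
E
python3 -c "
import cv2;im=cv2.imread('pics/w8.png');cv2.imwrite('pics/z8.png',cv2.resize(im[130:340,275:390],None,fx=2.8,fy=2.8,interpolation=cv2.INTER_CUBIC))"
```

```text
[ 25 194 241] [ 10 158 210] [  8 161 109] [ 78  28 156] [60 10 74] [ 22  94 242]
yellow ctr [0.4576 0.0199 0.0512] yaw 12.3 [[369.7, 150.0], [367.6, 204.4], [305.0, 201.1], [305.0, 150.0]]
terra ctr [ 0.4693 -0.0368  0.0512] yaw 12.2 [[303.7, 219.2], [366.0, 223.4], [366.0, 270.5], [305.5, 265.2]]
grey ctr [ 0.4797 -0.0933  0.0512] yaw 13.6 [[305.0, 283.8], [360.0, 288.7], [360.0, 328.4], [305.0, 321.2]]
(336.41488779419814, 176.9726327312534, array([0.45797518, 0.01986445, 0.0512    ]))
```

View pics/z8.png

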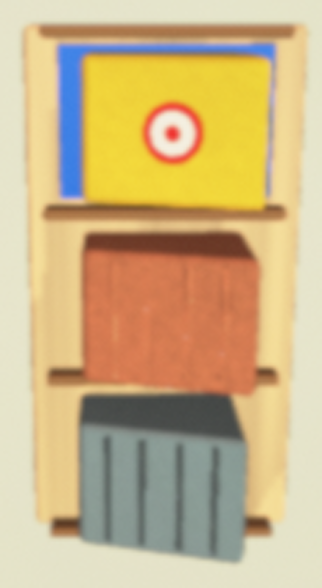

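```bash
python3 -c "
from h import *
plan([.424,-.28,.24],yawR(102))
im=cv2.imread('pics/w1.png');cv2.imwrite('pics/z1p.png',cv2.resize(im[190:280,290:370],None,fx=6,fy=6,interpolation=cv2.INTER_CUBIC))
"
```

```text
t 12.95 p [ 0.4519 -0.0263  0.1666] rv [ 1.9733e+00  2.4387e+00 -2.0000e-04] F [0.06 0.15 0.27] g 1.001
rows 5
[0.001 0.001 0.   ] [-4.85 -1.6  -1.45]
[0.001 0.001 0.   ] [-4.85 -1.6  -1.46]
[0.001 0.001 0.   ] [-4.85 -1.6  -1.46]
[0.001 0.001 0.   ] [-4.85 -1.6  -1.46]
[0.001 0.001 0.   ] [-4.85 -1.6  -1.46]
```

View pics/z1p.png

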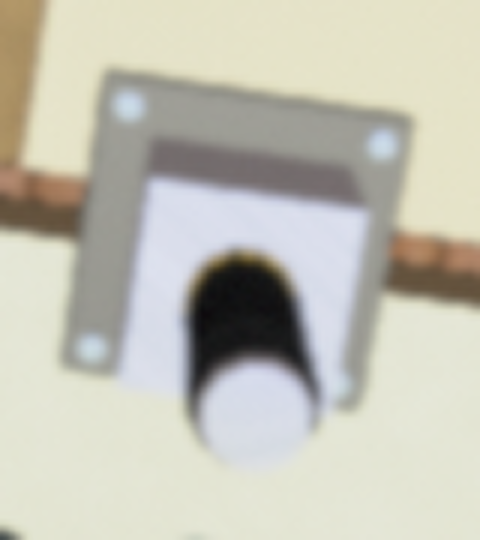

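Call:
carry_out(steps="0 0 0 -4 -1.3 -2.5 1; 0 0 0 -5 -1.6 -1.5 1; 0 0 0 -5 -1.7 -1.5 1; 0 0 0 -5 -1.7 -1 1; 0 0 0 -5 -1.6 -0.7 1")

```text
clock: 13.58
tool_pos: [0.4267, -0.2736, 0.2359]
tcp_rot: [-1.947, -2.459, -0.003]
wrist_force: [-0.2, -0.0, 1.1]
gripper_width: 1.003
```

Call:
carry_out(steps="0 0 0 0 0 0 1; 0 0 0 0 0 0 1; 0 0 0 0 0 0 1")

```text
clock: 13.95
tool_pos: [0.4265, -0.2733, 0.2331]
tcp_rot: [-1.945, -2.454, -0.006]
wrist_force: [-0.4, 0.4, -0.9]
gripper_width: 1.002
```

Run:
```python
from h import *
import pickle
c=cam('wrist');save(c,'w9');st();pickle.dump(c,open('w9.pkl','wb'))
```

```text
t 14.00 p [ 0.4265 -0.273   0.2331] rv [-1.9442 -2.455  -0.006 ] F [-0.24  0.33 -0.36] g 1.002
```

View pics/w9.png

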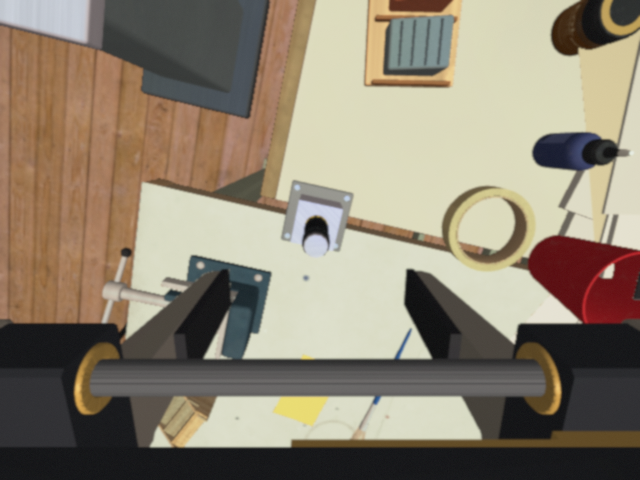

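Run:
```python
from h import *
import pickle
c=pickle.load(open('w9.pkl','rb'));im=c[0]
cv2.imwrite('pics/z9.png',cv2.resize(im[170:350,140:365],None,fx=3.4,fy=3.3,interpolation=cv2.INTER_CUBIC))
g=cv2.cvtColor(im,cv2.COLOR_BGR2GRAY)
hsv=cv2.cvtColor(im,cv2.COLOR_BGR2HSV);print(hsv[243,316],hsv[247,333],hsv[228,316],hsv[260,316],hsv[205,318])
for u,v,z in [(270,270,0),(270,270,.05),(190,258,0),(228,355,0),(125,250,.05),(316,243,.126)]: print((u,v,z),onz(c,u,v,z).round(3))
```

```text
[112  26 226] [110  23 219] [90 10 26] [ 33  24 221] [114  27 227]
(270, 270, 0) [ 0.387 -0.364  0.   ]
(270, 270, 0.05) [ 0.39  -0.344  0.05 ]
(190, 258, 0) [ 0.289 -0.371  0.   ]
(228, 355, 0) [ 0.356 -0.494  0.   ]
(125, 250, 0.05) [ 0.235 -0.357  0.05 ]
(316, 243, 0.126) [ 0.427 -0.281  0.126]
```

View pics/z9.png

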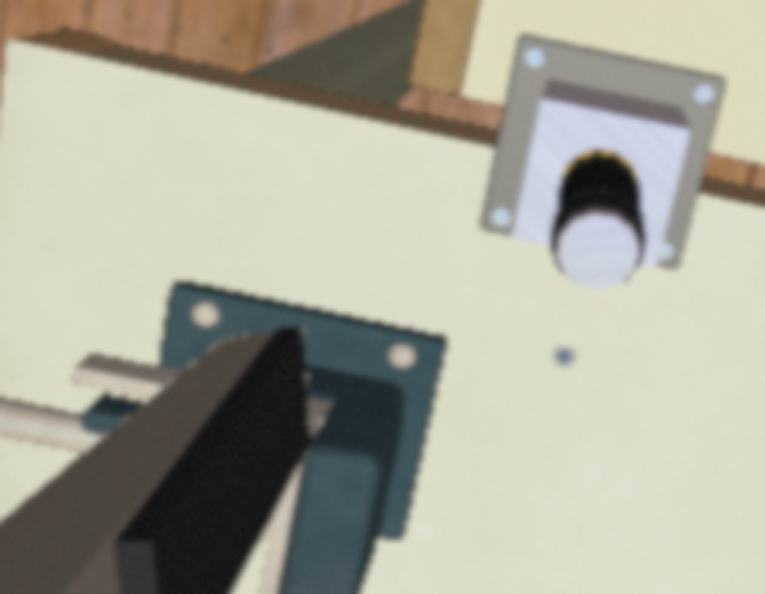

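Run:
```python
from h import *
import pickle
c=pickle.load(open('w9.pkl','rb'));im=c[0]
m=cv2.inRange(cv2.cvtColor(im,cv2.COLOR_BGR2HSV),np.array([100,10,180]),np.array([125,60,255]))
f=lambda x,y:(140+x/3.4,170+y/3.3)
cap=onz(c,*f(598,248),.126);print("cap",cap)
print("base far",onz(c,*f(598,152),.05))
a=onz(c,*f(543,97),.05);b=onz(c,*f(689,126),.05);d=(b-a);print(a,b,np.linalg.norm(d));d/=np.linalg.norm(d)
n=np.array([d[1],-d[0],0]);print("stand ctr",(a+b)/2+n*.023, np.degrees(np.arctan2(d[1],d[0])))
print("foot",np.mean([onz(c,*f(x,y),.006) for x,y in [(522,35),(724,77),(482,228),(678,268)]],0))
```

```text
cap [ 0.42693663 -0.28323067  0.126     ]
base far [ 0.42429747 -0.27466937  0.05      ]
[ 0.4042282  -0.26155846  0.05      ] [ 0.44920792 -0.26028274  0.05      ] 0.04499780351736153
stand ctr [ 0.42737012 -0.28391135  0.05      ] 1.6245944708310103
foot [ 0.42736163 -0.2841058   0.006     ]
```

```bash
python3 -c "
from h import *
plan([.4272,-.2837,.15],yawR(102))
"
```

```text
t 14.00 p [ 0.4265 -0.273   0.2331] rv [-1.9442 -2.455  -0.006 ] F [-0.24  0.33 -0.36] g 1.002
rows 2
[-0.002 -0.005  0.011] [-0.57 -0.08  4.15]
[-0.002 -0.005  0.011] [-0.55 -0.08  4.15]
```

Call:
carry_out(steps="-0.002 -0.005 0.011 -0.6 -0.1 3.5 1; -0.002 -0.005 0.011 -0.5 -0.1 3 1; 0 0 0 0 0 0 1; 0 0 0 0 0 0 1")

```text
clock: 14.5
tool_pos: [0.4293, -0.2799, 0.1681]
tcp_rot: [1.966, 2.447, 0.002]
wrist_force: [-0.5, -0.4, 1.4]
gripper_width: 1.0
```

```bash
python3 -c "
from h import *
plan([.4272,-.2837,.14],yawR(102))
"
```

```text
t 14.50 p [ 0.4293 -0.2799  0.1681] rv [1.9665e+00 2.4466e+00 1.5000e-03] F [-0.55 -0.4   1.39] g 1.000
rows 1
[0.002 0.001 0.007] [-0.33 -0.29  2.81]
```

Call:
carry_out(steps="0.002 0 0.007 -0.4 -0.3 2.5 1; 0 0 0 -0.2 -0.1 1.5 1; 0 0 0 0 0 0 1; 0 0 0 0 0 0 1")

```text
clock: 15.0
tool_pos: [0.43, -0.287, 0.1317]
tcp_rot: [1.968, 2.437, -0.001]
wrist_force: [-0.6, 0.5, 0.0]
gripper_width: 0.999
```

```bash
python3 -c "
from h import *
plan([.4272,-.2837,.067],yawR(102))
save(cam('wrist'),'w10')
"
```

```text
t 15.00 p [ 0.43   -0.287   0.1317] rv [ 1.9685e+00  2.4370e+00 -6.0000e-04] F [-0.61  0.48  0.04] g 0.999
rows 2
[0.003 0.004 0.001] [ 0.21 -0.12  3.23]
[0.003 0.004 0.001] [ 0.2  -0.11  3.23]
```

View pics/w10.png

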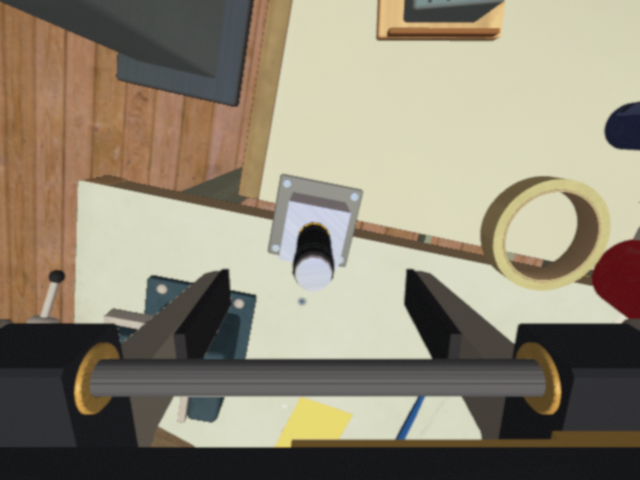

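Call:
carry_out(steps="0.003 0.004 0 0.2 -0.2 2.5 1; 0.003 0.003 0 0.2 -0.2 2 1; 0 0 0 0 0 1 1; 0 0 0 0 0 0 1")

```text
clock: 15.55
tool_pos: [0.4271, -0.285, 0.077]
tcp_rot: [1.972, 2.441, -0.001]
wrist_force: [0.1, -0.3, -0.1]
gripper_width: 1.004
```

```bash
python3 -c "
from h import *
plan([.4272,-.2837,.067],yawR(102))
c=cam('wrist');print(proj(c,[.4272,-.2837,.126]));save(c,'w11')
"
```

```text
t 15.55 p [ 0.4271 -0.285   0.077 ] rv [ 1.9717e+00  2.4408e+00 -1.2000e-03] F [ 0.1 -0.3 -0.1] g 1.004
rows 1
[0.002 0.004 0.002] [0.13 0.03 1.  ]
[318.84855764 332.68780743]
```

View pics/w11.png

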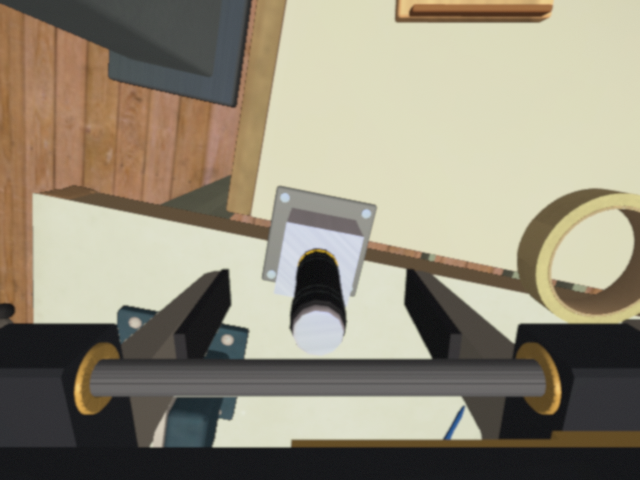

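Call:
carry_out(steps="0.003 0.005 0 0.2 0 0.9 1; 0 0 0 0 0 0.2 1; 0 0 0 0 0 0 1; 0 0 0 0 0 0 1")

```text
clock: 16.1
tool_pos: [0.428, -0.2836, 0.0669]
tcp_rot: [1.974, 2.443, 0.0]
wrist_force: [0.2, 0.2, -0.3]
gripper_width: 1.002
```

```bash
python3 -c "
from h import *
plan([.4272,-.2837,.067],yawR(102))
"
```

```text
t 16.10 p [ 0.428  -0.2836  0.0669] rv [1.9737e+00 2.4430e+00 5.0000e-04] F [ 0.21  0.18 -0.31] g 1.002
rows 1
[0.001 0.001 0.002] [ 0.01 -0.08 -0.01]
```

Call:
carry_out(steps="0 0 0 0 0 0 0.6; 0 0 0 0 0 0 0.3; 0 0 0 0 0 0 0.1; 0 0 0 0 0 0 0.1; 0 0 0 0 0 0 0.1", squeeze=25)

```text
clock: 16.73
tool_pos: [0.4282, -0.2838, 0.0673]
tcp_rot: [1.973, 2.442, 0.0]
wrist_force: [0.1, 0.5, 0.0]
gripper_width: 0.478
```

Call:
carry_out(steps="0 0 0 0 0 0 0.1; 0 0 0 0 0 0 0.1; 0 0 0 0 0 -1 0.1; 0 0 0 0 0 -2 0.1; 0 0 0 0 0 -3 0.1")

```text
clock: 17.35
tool_pos: [0.4265, -0.2827, 0.1277]
tcp_rot: [-1.971, -2.441, -0.001]
wrist_force: [0.8, -0.2, -0.2]
gripper_width: 0.257
```

```bash
python3 -c "
from h import *
st();save(cam('wrist'),'w12')
"
```

```text
t 17.35 p [ 0.4265 -0.2827  0.1277] rv [-1.9713e+00 -2.4415e+00 -5.0000e-04] F [ 0.82 -0.18 -0.15] g 0.257
```

View pics/w12.png

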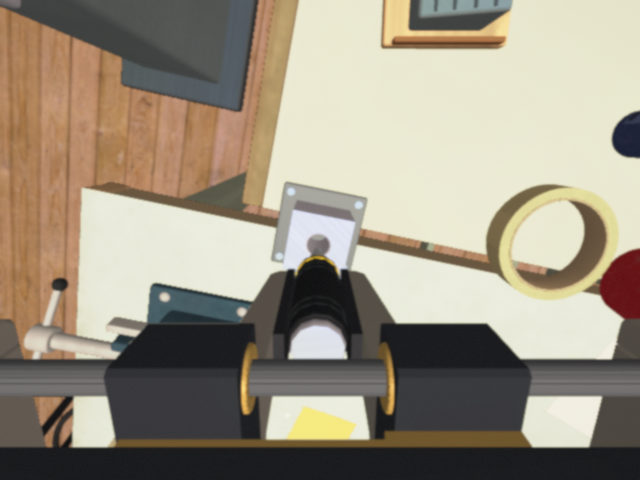

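Run:
```python
from h import *
im=cv2.imread('pics/w12.png')
cv2.imwrite('pics/z12.png',cv2.resize(im[225:365,270:370],None,fx=6,fy=4.2,interpolation=cv2.INTER_CUBIC)[:, :600])
f=grab_frame("wrist");H=f["hand_eye"];c=(None,f["K"],H[:3,:3],H[:3,3])
for p in [(.012,0,.017),(0,.012,.017),(0,-.012,.017),(.012,0,-.053),(.012,0,-.059),(-.012,0,-.059),(0,.012,-.059),(0,-.012,-.059),(.012,0,-.059),(0.003,0,.058),(.006,0,.045)]: print(p,proj(c,p).round(1))
save(cam('scene'),'s12')
```

```text
(0.012, 0, 0.017) [317.7 253.1]
(0, 0.012, 0.017) [338.5 272.9]
(0, -0.012, 0.017) [296.8 272.9]
(0.012, 0, -0.053) [317.7 312.4]
(0.012, 0, -0.059) [317.7 320.5]
(-0.012, 0, -0.059) [317.7 378.2]
(0, 0.012, -0.059) [350.6 350.1]
(0, -0.012, -0.059) [284.8 350. ]
(0.012, 0, -0.059) [317.7 320.5]
(0.003, 0, 0.058) [317.7 246.7]
(0.006, 0, 0.045) [317.7 248.3]
```

View pics/z12.png

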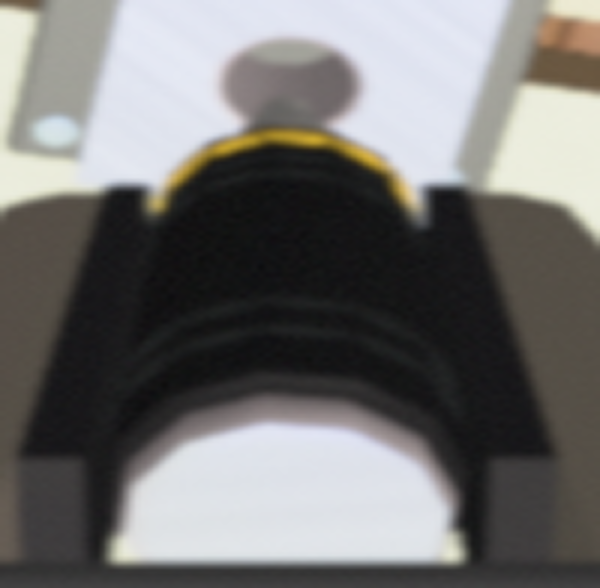

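View pics/s12.png

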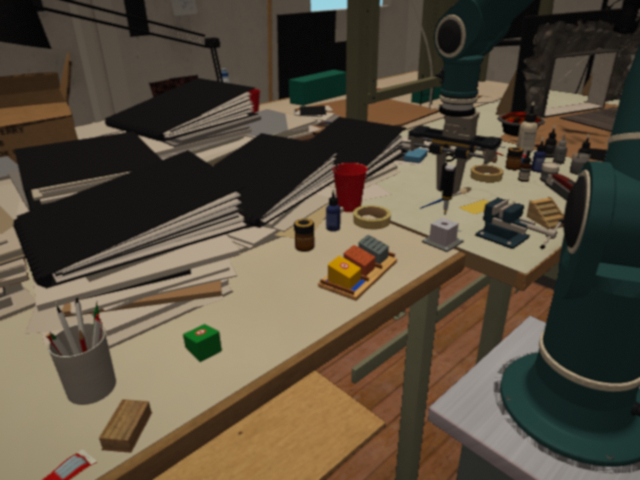

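```bash
cat >> h.py <<'E'
SPOT=np.array([.4579,.0199,.0512]); TIP=np.array([-.0007,.0003,.0593])
def pressR(yaw=12.,tilt=15.):
    a,t=np.radians(yaw),np.radians(tilt);xr=np.array([np.cos(a),np.sin(a),0])
    n=np.cos(t)*np.array([0,0,1])-np.sin(t)*xr;x=np.array([-np.sin(a),np.cos(a),0]);z=-n
    return R.from_matrix(np.c_[x,np.cross(z,x),z]),n
def press_target(gap,spot=SPOT):
    Rp,n=pressR();return spot+n*gap-Rp.apply(TIP),Rp
def where(spot=SPOT):
    s=st();Rp,n=pressR();Rc=R.from_rotvec(s["tcp_rot"]);tip=s["tool_pos"]+Rc.apply(TIP);e=Rp.inv().apply(tip-spot)
    print("tip rel spot in press frame mm (x,y,gap)",(e*[1e3,1e3,-1e3]).round(2),"angle err deg",np.degrees((Rc.inv()*Rp).as_rotvec()).round(2))
def favg(k=8):
    Rp,n=pressR();F=[]
    for i in range(k):
        grab_frame("top");F.append(get_state()["wrist_force"])
    F=np.array(F);print("F mean",F.mean(0).round(2),"along n %.2f +- %.2f"%((F@n).mean(),(F@n).std()/k**.5))
E
python3 -c "
from h import *
p,Rp=press_target(.06);print(p)
plan(p,Rp)"
```

```text
[0.42726864 0.01410474 0.16635731]
t 17.50 p [ 0.4279 -0.2837  0.1287] rv [ 1.9733e+00  2.4426e+00 -1.0000e-04] F [-0.93  0.27 -1.17] g 0.257
rows 6
[-0.043  0.     0.   ] [ 4.85  1.03 -0.63]
[-0.043  0.     0.   ] [ 4.85  1.06 -0.59]
[-0.043  0.     0.   ] [ 4.86  1.08 -0.54]
[-0.043  0.     0.   ] [ 4.86  1.1  -0.49]
[-0.043  0.     0.   ] [ 4.86  1.12 -0.44]
```

Call:
carry_out(steps="0 0 0 0 0 -4 0.1; 0 0 0 3 0.6 -2 0.1; 0 0 0 5 1.2 0 0.1; 0 0 0 5 1.2 0 0.1; -0.06 0 0 5 1.2 0 0.1")

```text
clock: 18.12
tool_pos: [0.43, -0.097, 0.1873]
tcp_rot: [1.962, 2.407, 0.075]
wrist_force: [1.0, 0.1, -0.5]
gripper_width: 0.258
```

```bash
python3 -c "
from h import *
p,Rp=press_target(.06)
plan(p,Rp)"
```

```text
t 18.12 p [ 0.43   -0.097   0.1873] rv [1.9623 2.4069 0.0754] F [ 0.98  0.07 -0.55] g 0.258
rows 3
[-0.067 -0.001 -0.002] [3.64 0.61 0.75]
[-0.067 -0.001 -0.002] [3.64 0.57 0.78]
[-0.067 -0.001 -0.002] [3.64 0.53 0.82]
```

Call:
carry_out(steps="-0.067 0 -0.002 3.6 0.6 0.5 0.1; -0.067 0 -0.002 3.6 0.6 0.5 0.1; -0.067 0 -0.002 3.6 0.5 0.5 0.1; 0 0 0 0 0 0 0.1; 0 0 0 0 0 0 0.1")

```text
clock: 18.75
tool_pos: [0.422, 0.0189, 0.1718]
tcp_rot: [1.859, 2.309, 0.307]
wrist_force: [0.2, -0.0, -1.1]
gripper_width: 0.261
```

```bash
python3 -c "
from h import *
where()
p,Rp=press_target(.02)
plan(p,Rp)
c=cam('wrist');save(c,'w13');save(cam('scene'),'s13')"
```

```text
t 18.75 p [0.422  0.0189 0.1718] rv [1.8586 2.309  0.3073] F [ 0.17 -0.03 -1.06] g 0.261
tip rel spot in press frame mm (x,y,gap) [ 6.04 -2.59 66.35] angle err deg [ 0.02 -0.27  0.3 ]
t 18.75 p [0.422  0.0189 0.1718] rv [1.8586 2.309  0.3073] F [ 0.17 -0.03 -1.06] g 0.261
rows 1
[ 0.    -0.005  0.005] [-0.6   0.26  4.63]
```

View pics/w13.png

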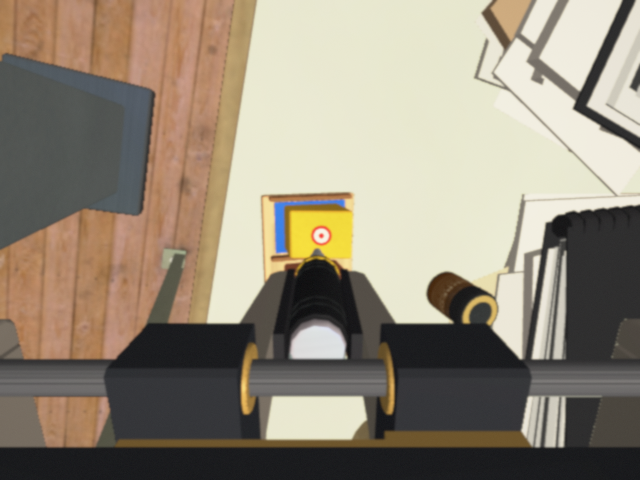

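View pics/s13.png

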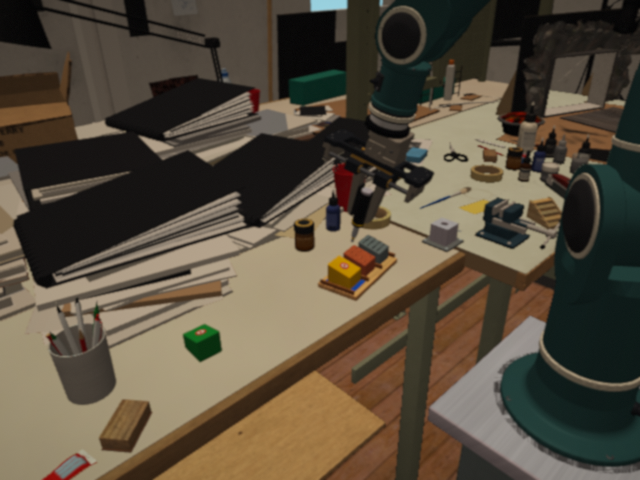

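```bash
cat >> h.py <<'E'
def ring_tool(box=(290,215,350,262)):
    """ring centre in press frame rel. SPOT via wrist camera, world plane intersect"""
    c=cam("wrist");im=c[0];x0,y0,x1,y1=box
    r=mask_hsv(im,[0,110,110],[8,255,255])|mask_hsv(im,[172,110,110],[180,255,255])
    m=np.zeros_like(r);m[y0:y1,x0:x1]=r[y0:y1,x0:x1]
    ys,xs=np.nonzero(m);h=cv2.convexHull(np.c_[xs,ys].astype(np.int32));M=cv2.moments(h);u,v=M['m10']/M['m00'],M['m01']/M['m00']
    e,d=ray(c,u,v);Rp,n=pressR();p=e+d*((SPOT-e)@n)/(d@n)
    print("ring px",round(u,1),round(v,1),"world",p.round(4),"press-frame err mm",(Rp.inv().apply(p-SPOT)*1e3).round(2),"box",xs.min(),xs.max(),ys.min(),ys.max())
    return c
E
python3 -c "
from h import *
c=ring_tool();im=c[0]
cv2.imwrite('pics/z13.png',cv2.resize(im[185:365,250:390],None,fx=4,fy=3.3,interpolation=cv2.INTER_CUBIC))
favg(4)"
```

```text
ring px 320.5 234.8 world [0.458  0.0198 0.0512] press-frame err mm [-0.14  0.07 -0.  ] box 312 329 226 243
F mean [-0.21 -0.13 -1.09] along n -0.99 +- 0.16
```

View pics/z13.png

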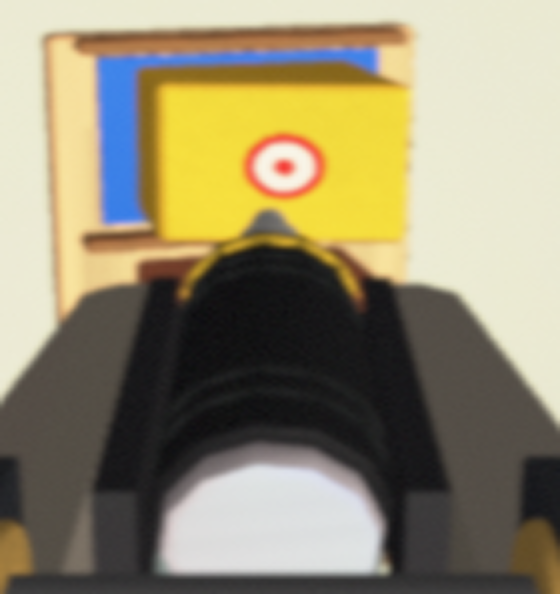

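Call:
carry_out(steps="0 -0.005 0.005 -0.6 0.3 2 0.1; 0 0 0 0 0 2 0.1; 0 0 0 0 0 0 0.1; 0 0 0 0 0 0 0.1")

```text
clock: 19.6
tool_pos: [0.4382, 0.0148, 0.134]
tcp_rot: [1.866, 2.297, 0.305]
wrist_force: [-0.3, 0.3, 0.3]
gripper_width: 0.255
```

```bash
python3 -c "
from h import *
where()
p,Rp=press_target(.008)
plan(p,Rp)"
```

```text
t 19.60 p [0.4382 0.0148 0.134 ] rv [1.8661 2.2972 0.3046] F [-0.32  0.32  0.29] g 0.255
tip rel spot in press frame mm (x,y,gap) [-1.67  2.2  25.93] angle err deg [ 0.12  0.06 -0.17]
t 19.60 p [0.4382 0.0148 0.134 ] rv [1.8661 2.2972 0.3046] F [-0.32  0.32  0.29] g 0.255
rows 1
[ 0.002  0.001 -0.003] [ 0.16 -0.21  1.79]
```

Call:
carry_out(steps="0.002 0 -0.003 0.2 -0.2 0.8 0.1; 0 0 0 0 0 0.6 0.1; 0 0 0 0 0 0 0.1; 0 0 0 0 0 0 0.1")

```text
clock: 20.1
tool_pos: [0.4409, 0.0163, 0.122]
tcp_rot: [1.862, 2.296, 0.303]
wrist_force: [-0.3, 0.5, -0.5]
gripper_width: 0.257
```

```bash
python3 -c "
from h import *
where();favg(6)
p,Rp=press_target(.004)
plan(p,Rp)
c=cam('wrist');save(c,'w14');im=c[0]
cv2.imwrite('pics/z14.png',cv2.resize(im[185:365,250:390],None,fx=4,fy=3.3,interpolation=cv2.INTER_CUBIC))
im=cam('scene')[0];cv2.imwrite('pics/zs14.png',cv2.resize(im[160:310,290:440],None,fx=4,fy=4,interpolation=cv2.INTER_CUBIC))
"
```

```text
t 20.10 p [0.4409 0.0163 0.122 ] rv [1.8617 2.2964 0.3033] F [-0.27  0.49 -0.52] g 0.257
tip rel spot in press frame mm (x,y,gap) [-0.89  2.02 13.59] angle err deg [ 0.22  0.23 -0.03]
F mean [ 0.09 -0.31 -0.67] along n -0.65 +- 0.25
t 20.40 p [0.4407 0.0163 0.1217] rv [1.8621 2.2967 0.3031] F [-0.08 -0.79 -1.13] g 0.257
rows 1
[ 0.003  0.004 -0.001] [ 0.07 -0.16  0.93]
```

View pics/z14.png

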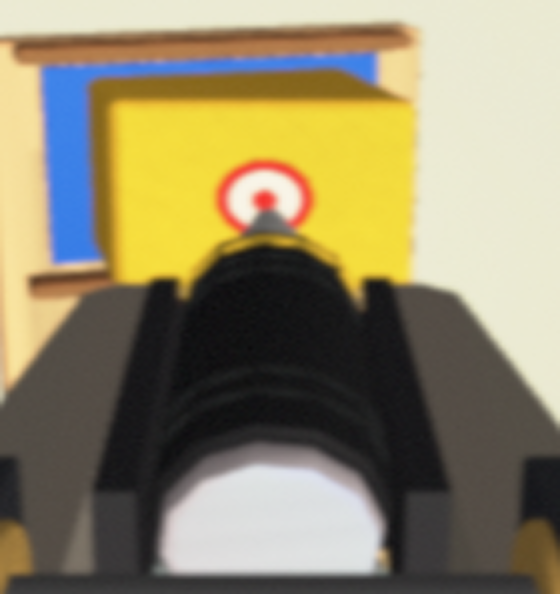

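View pics/zs14.png

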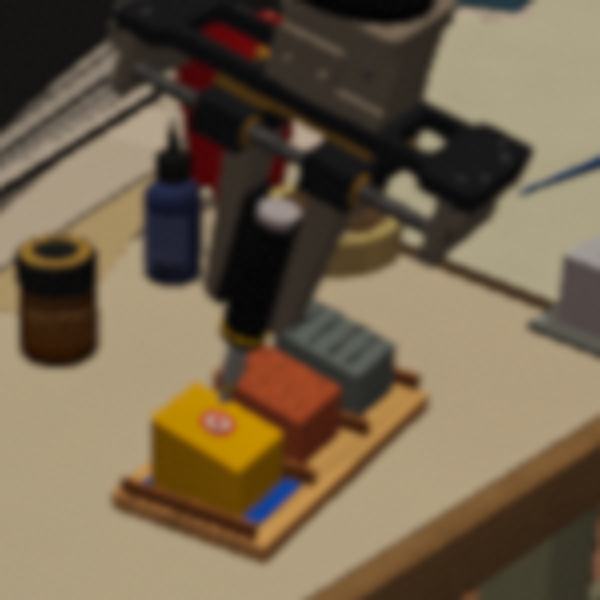

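Run:
```python
from h import *
f=grab_frame("wrist");H=f["hand_eye"];c=(None,f["K"],H[:3,:3],H[:3,3])
im=f["pixels"]
r=mask_hsv(im,[0,110,110],[8,255,255])|mask_hsv(im,[172,110,110],[180,255,255]);r[:228]=0;r[262:]=0;r[:,:295]=0;r[:,340:]=0
ys,xs=np.nonzero(r);print(xs.min(),xs.max(),ys.min(),ys.max())
n,l,s,ce=cv2.connectedComponentsWithStats(r);print(s,ce)
for u,v in [((xs.min()+xs.max())/2,245.6)]:
    for g in (.012,.0133): 
        e,d=ray(c,u,v);print("dot tool",(e+d*(.0593+g-e[2])/d[2]).round(5))
for x in (0,-.0007,-.0015): print(proj(c,(x+.003,0,.0563)),proj(c,(x,0,.0593)))
e,d=ray(c,316.6,248);print("tip tool",e+d*(.0573-e[2])/d[2])
```

```text
305 327 234 255
[[     0      0    640    480 307060]
 [   305    234     23     22    112]
 [   313    243      6      6     28]] [[319.5017293  239.49841399]
 [315.6875     242.34821429]
 [315.78571429 245.5       ]]
dot tool [-0.00026 -0.00108  0.0713 ]
dot tool [-0.00066 -0.00108  0.0726 ]
[317.48361619 247.51116859] [317.48060986 250.35418823]
[317.4825638  248.49206774] [317.47957588 251.31789884]
[317.48136309 249.61121393] [317.47839614 252.41746217]
tip tool [ 0.00233531 -0.00060409  0.0573    ]
```

Call:
carry_out(steps="0.003 0.004 0 0 -0.1 0.6 0.1; 0 0 0 0 0 0.3 0.1; 0 0 0 0 0 0 0.1; 0 0 0 0 0 0 0.1")

```text
clock: 21.05
tool_pos: [0.4419, 0.0168, 0.1117]
tcp_rot: [1.865, 2.302, 0.304]
wrist_force: [-0.1, -0.3, -1.0]
gripper_width: 0.259
```

```bash
cat > look.py <<'E'
from h import *
import sys
where();favg(8)
s=get_state();f=grab_frame("wrist");H=f["hand_eye"];c=(None,f["K"],H[:3,:3],H[:3,3])
im=f["pixels"]
r=mask_hsv(im,[0,110,110],[8,255,255])|mask_hsv(im,[172,110,110],[180,255,255]);r[:228]=0;r[266:]=0;r[:,:295]=0;r[:,340:]=0
ys,xs=np.nonzero(r);print("ring cols",xs.min(),xs.max(),"rows",ys.min(),ys.max())
k=sys.argv[1]
cv2.imwrite(f'pics/z{k}.png',cv2.resize(im[205:295,270:366],None,fx=6,fy=6,interpolation=cv2.INTER_CUBIC))
im=grab_frame('scene')["pixels"];cv2.imwrite(f'pics/zs{k}.png',cv2.resize(im[220:290,320:400],None,fx=7,fy=7,interpolation=cv2.INTER_CUBIC))
E
python3 look.py 15
```

```text
t 21.05 p [0.4419 0.0168 0.1117] rv [1.8651 2.3022 0.3036] F [-0.12 -0.32 -0.96] g 0.259
tip rel spot in press frame mm (x,y,gap) [-0.38  0.2   3.38] angle err deg [-0.03 -0.07 -0.03]
F mean [ 0.13  0.19 -0.52] along n -0.54 +- 0.10
ring cols 306 329 rows 238 256
```

View pics/z15.png

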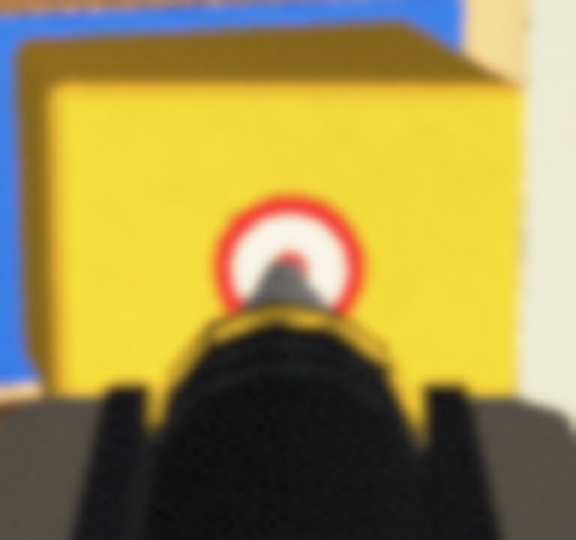

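View pics/zs15.png

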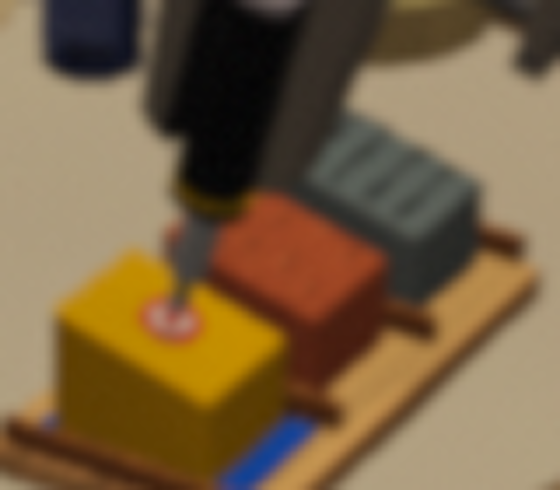

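Call:
carry_out(steps="0 0 0 0 0 0.4 0.1; 0 0 0 0 0 0 0.1; 0 0 0 0 0 0 0.1")

```text
clock: 21.92
tool_pos: [0.4432, 0.0167, 0.1078]
tcp_rot: [1.865, 2.301, 0.304]
wrist_force: [0.2, -0.5, -0.6]
gripper_width: 0.254
```

```bash
python3 look.py 16
```

```text
t 21.93 p [0.4432 0.0167 0.1078] rv [1.8652 2.3015 0.3036] F [ 0.23 -0.54 -0.63] g 0.254
tip rel spot in press frame mm (x,y,gap) [-0.68  0.37 -0.77] angle err deg [-0.02 -0.04 -0.05]
F mean [-0.24 -0.26  0.02] along n 0.09 +- 0.18
ring cols 306 329 rows 240 257
```

View pics/z16.png

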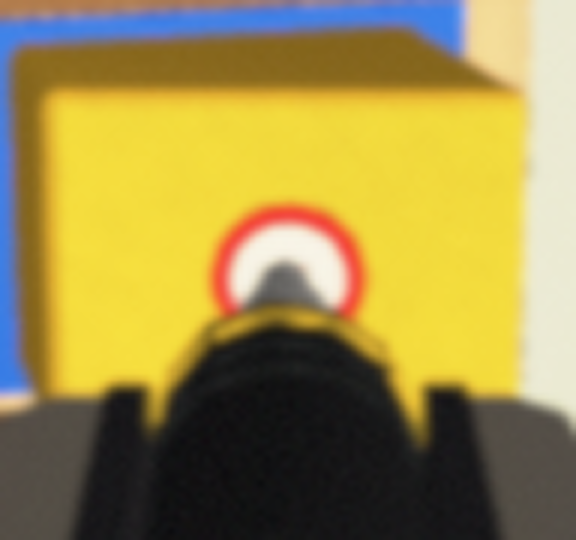

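View pics/zs16.png

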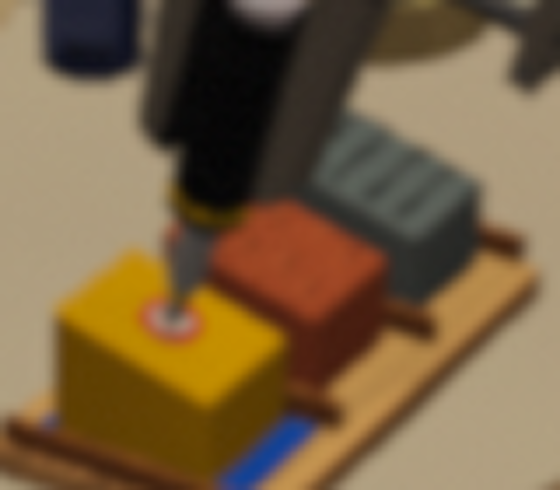

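Call:
carry_out(steps="0 0 0 0 0 0.3 0.1; 0 0 0 0 0 0 0.1; 0 0 0 0 0 0 0.1")

```text
clock: 22.8
tool_pos: [0.444, 0.0169, 0.1048]
tcp_rot: [1.865, 2.301, 0.304]
wrist_force: [-1.0, -0.5, 1.5]
gripper_width: 0.255
```

```bash
python3 look.py 17
```

```text
t 22.80 p [0.444  0.0169 0.1048] rv [1.8653 2.3011 0.3036] F [-1.03 -0.46  1.53] g 0.255
tip rel spot in press frame mm (x,y,gap) [-0.77  0.47 -3.85] angle err deg [-0.   -0.03 -0.06]
F mean [-0.58  0.02  1.28] along n 1.39 +- 0.22
ring cols 306 329 rows 241 257
```

View pics/z17.png

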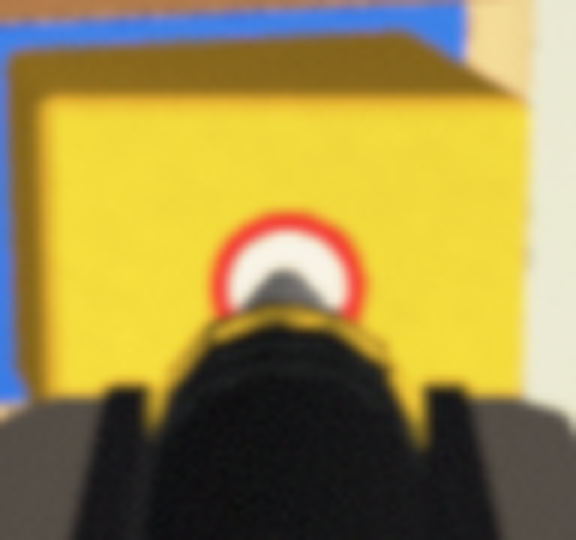

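Call:
carry_out(steps="0 0 0 0 0 0.15 0.1; 0 0 0 0 0 0 0.1; 0 0 0 0 0 0 0.1; 0 0 0 0 0 0 0.1")

```text
clock: 23.8
tool_pos: [0.4445, 0.0169, 0.1033]
tcp_rot: [1.865, 2.301, 0.304]
wrist_force: [-0.8, -0.3, 2.4]
gripper_width: 0.255
```

```bash
sed -i 's/favg(8)/favg(20)/' look.py; python3 look.py 18
```

```text
t 23.80 p [0.4445 0.0169 0.1033] rv [1.8653 2.3008 0.3037] F [-0.85 -0.27  2.41] g 0.255
tip rel spot in press frame mm (x,y,gap) [-0.81  0.5  -5.39] angle err deg [ 0.   -0.02 -0.07]
F mean [-1.29 -0.11  1.95] along n 2.22 +- 0.13
ring cols 306 329 rows 242 257
```

View pics/z18.png

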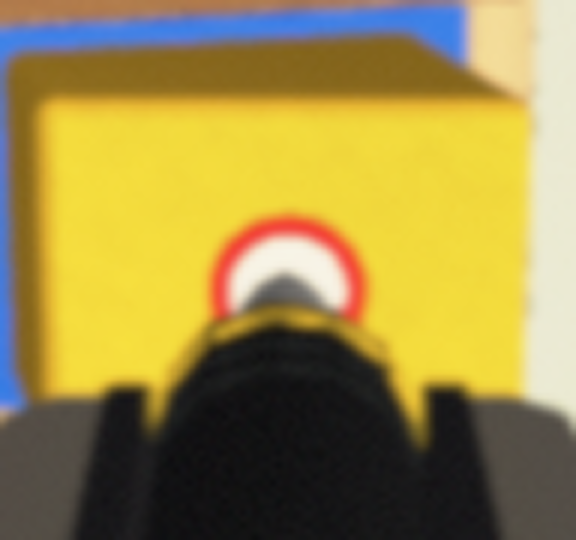

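View pics/zs18.png

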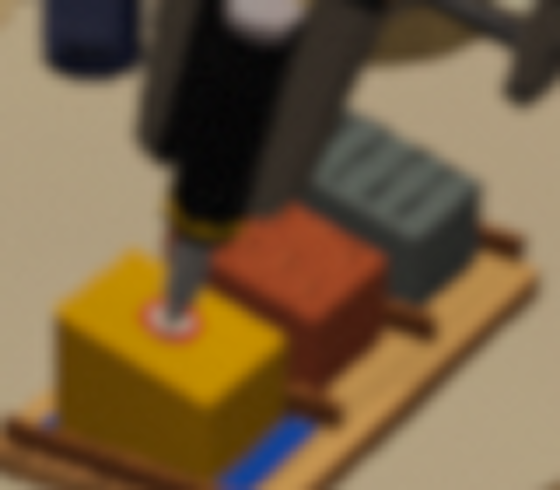

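```bash
python3 -c "
from h import *
where();save(cam('top'),'top19');print(job_done())"
```

```text
t 24.90 p [0.4445 0.0169 0.1033] rv [1.8654 2.3008 0.3037] F [-1.57 -1.16  3.28] g 0.256
tip rel spot in press frame mm (x,y,gap) [-0.81  0.49 -5.39] angle err deg [ 0.   -0.02 -0.07]
the job is handed in; nothing more can be done
None
```

I set the yellow sample in the blue-card bay and let go of it, then took the probe from its stand. I handed the job in at about 25 s with the probe held steady on the red ring. No verdict was given.

**Sample:** After release it measured within about 1 mm of the card's centre. Its yaw was 12.3°, against 12.2° for the terracotta neighbour. The grey one read 13.6°, from a rougher outline. Its high end points the same way as theirs.

**Probe:** It was square to the slope within 0.1° by the measured tool pose. The tip was within about 1 mm of the dot, by both the arm pose and the wrist camera.

**Plunger:** The force rose by about 2.9 N, which means about 4.8 mm in. The measured travel past contact was about 5 mm, so the two agree on about half-way. The baseline force was noisy (−0.5 to −1.0 N), so this is good to roughly ±0.5 mm.

**Where checks disagreed or were weak:**
- While I was lowering the sample, contact came about 2 mm lower than the arm's height reading had predicted.
- At about 13 mm above the spot, the measured pose and the picture disagreed by 1–2 mm sideways. I followed the picture, and close up they agreed.
- The barrel hides the tip from the wrist camera, so I could not see the plunger's yellow part directly.
- I made no final measurement of the neighbours, jar and bottle. I did not touch them, and the neighbours looked unmoved in the last scene picture.

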